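# Test a pendant stone with a gem tester

## Robot

A 6-joint arm with a two-finger parallel gripper is mounted at the origin on the work surface. World frame = base frame: x ahead of the robot, y to its left, z up, the work surface at z = 0. Lengths are in mm, angles in rad, forces in N, time in s.
With the tool pointing down it reaches from about 275 to 1000 mm from the base axis. Payload 8.4 kg.
Tool frame: the origin (TCP) lies between the finger pads; the fingertips stand r.nose_length ahead of it and the grasp point (between the pads) lies 8 mm behind it (r.nose_length is the distance from the TCP to the fingertips, in mm); y points along the fingers, x is the direction in which the jaws open and shut, and the axes are right-handed (so a half turn about y gives the same grasp; the last joint's range is limited). The gripper opens to 85 mm and grips with 20 to 120 N. Pads are 22 mm wide; open, the fingers measure 114 mm over their backs; the gripper's body (76 mm by 85 mm) begins 54 mm behind the grasp point. The pads swing forward as they close: fully open they stand 13 mm farther back than shut.
Start: joints at [1.206, 0.353, 1.633, -0, 1.155, -0.002], TCP at [221.807, 584.32, 242.281] pointing down, gripper open.
Joint ranges: [-2.63, 2.63], [-0.92, 2.1], [0.06, 2.66], [-1.3, 4.44], [0, 2.69], [-3.02, 3.02]. Speed limits (rad/s): [2.22, 2.22, 2.79, 3.14, 3.14, 3.14].

## Interface

Orientations are given as [roll, pitch, yaw] about the fixed x, y, z axes, in that order (R = Rz(yaw) Ry(pitch) Rx(roll)).
In Python, from rig import r, cams, order gives the robot as it stands. The module is installed in compiled form; this text tells all that it offers.
- The arm moves only by the shell command python3 -m crank 'ROWS' [FORCE]. ROWS is JSON, a list of rows, each a list of 7 numbers: the turn, a rotation vector about the tool's x, y, z in degrees, then the shift along the tool's x, y, z in cm, then the opening, from -1 (shut) to 1 (fully open). A call has exactly 10 rows; each row shifts and turns the pose as measured when the row begins, along the tool's axes as they then stand; what a row does not reach is not made up. A row lasts 1/12 s, in which the tool goes at most 41.7 mm and 7.16 degrees, less where a joint would pass 70% of its speed; a pose out of reach is approached as far as the arm can. A call with a gripper value outside its range is refused whole. The fingers move at their own pace and stop on an object; FORCE is the grip in N (left out, the last holds). Time passes only in rows, so rows that do not move let the fingers close, or fill a call up. It gives the time, the measured TCP pose, the force and the opening at its end, in the units of the state.
- r.sense(): the state, without advancing time (a new reading comes with each control period).
- cams.grab_frame(name): name is "scene" or "top"; returns the picture (480x640x3 uint8, blue, green, red); there is no depth.
- cams.camera_info(name): a dict with "intrinsics" (3x3 intrinsics, pixels), "k1" (the pictures are not rectified: a ray, as slopes to the right and down, at radius r is drawn at 1 + k1 r^2 times it, then the intrinsics apply), "view" (4x4, takes a point from world to camera coordinates). Camera axes: x right, y up, looking along -z (the intrinsics and any distortion apply to the point x, -y, -z); pixel columns grow to the right and rows downward; lengths in mm; the calibration is good to about 2 mm. A picture is of the moment at which its call begins. camera_info takes no time and is no camera call.
- order.sign_off(): hands the job in, once; it reports no verdict.
The state is a dict: "clock": time; "qpos": joint angles; "qvel": joint speeds; "joint_efforts": joint torques, N m; "eef_pos": TCP position; "tcp_rot": TCP orientation; "contact_force": force on the tool from outside, world axes, zero at the start; "wrist_torque": the same for the moment, N m; "opening": opening from 0.0 (shut) to 1.0 (fully open).
Only numpy, scipy, OpenCV 4.12 (cv2) and the standard library are available. Lean on these libraries where they do the work, as an engineer would, in place of code of your own. Each camera call takes 0.05 s, during which the arm holds its last target.

## Task

Take the gem tester from its sloping rest and test the rectangular stone (not the round one): set the probe squarely on the middle of the stone's flat top, press it lightly with about 3 N, never more than 8 N, and hold it there still for two seconds. Then lay the tester gently back in its rest, fully home with the probe down, and leave the two stands and everything else on the desk where they are.

Things in the scene. Friction and masses are not known exactly. Their poses are not given: they have to be found in the camera images.
- tester: Gem tester, 160 mm long, 140 g +-20%: black casing 20 x 26 mm (x, y), then a grey cone and a thin copper probe. Origin: on its axis 30 mm from the blunt tail, the place to grip (flat sides 26 mm apart in y), clear of the rest. z points to the tail: casing z -95 to +30 mm, cone to -120. Starts in the rest, leaning 35 degrees from vertical, probe down, upper face +x (lights).
- probe_tip (a point): End of the tester's probe, on its axis, 130 mm below its origin (axes as the tester's). The probe is a sprung pin 4.4 mm thick: pushed along the axis it starts to give at 1 N and stiffens by 1 N for each mm, up to 7 mm; beyond that (8 N) it is solid.
- rest: The tester's sloping desk rest, fixed: white base 125 x 90 x 12 mm (x -57 to +68 mm from the origin) with a short post carrying the trough. Origin: centre of its underside, z up. The tester leans with its tail to the rest's -x side.
- cradle: Grey open trough of the rest. Its frame is the tester's home: lying fully home, tester and trough frames coincide. x points out of the open side: lift out and lay in along x. Floor at x = -10 mm from z -97 to -25 mm; side walls, 32 mm apart, 40 mm outside, from z -97 to -45 mm, 14 mm high from the floor; the casing's shoulder stands on two lugs at z -95 mm, the cone hangs free between them.
- stand_rect: Display stand with the rectangular stone, loose, 1 kg: wooden base 105 x 155 x 14 mm, two wooden cheeks at y = +-65 mm, 85 mm high, brass knobs outside, between them a pale leatherette pad 96 x 112 x 16 mm on a stiff hinge along y, 75 mm up. Origin: centre of its underside, z up; the pad's face leans to its -x side. Which of the two stands is left or right varies.
- stand_rect_seat (a point): Middle of the pad's face under the rectangular pendant; z square out of the face, y along the hinge, x up the slope; tilt 22 to 40 degrees, varies. Gold mount 48 x 36 mm (x, y); the green stone's flat top, 30 x 20 mm, is parallel to the face, centred over this point and 10 to 22 mm off it: not measured, varies with how deep its pin sits in the foam (held firm below 14 N).
- stand_round: Display stand with the round stone, loose, 1 kg: wooden base 105 x 155 x 14 mm, two wooden cheeks at y = +-65 mm, 85 mm high, brass knobs outside, between them a pale leatherette pad 96 x 112 x 16 mm on a stiff hinge along y, 75 mm up. Origin: centre of its underside, z up; the pad's face leans to its -x side. Which of the two stands is left or right varies.
- stand_round_seat (a point): Middle of the pad's face under the round pendant (42 mm round mount, flat top 10 to 22 mm off the face); axes as for the other stand. Not to be tested.
- box_white: Small square white gem box, 52 x 52 x 22 mm. Bystander, loose. Origin: centre of its underside.
- box_black: Small square black gem box, 52 x 52 x 22 mm. Bystander, loose. Origin: centre of its underside.
- box_small: Small square white gem box, 52 x 52 x 22 mm. Bystander, loose. Origin: centre of its underside.
- ring_block: Wooden cube (42 mm) with a ring standing in its top, 61 mm high in all. Bystander, loose. Origin: centre of its underside.
- pencil: Blue mechanical pencil, 140 mm long, 11 mm high, lying flat. Bystander, loose. Origin: centre of its underside.
- loupe: Folding steel loupe, 60 mm long, 16 mm high. Bystander, loose. Origin: underside of its folded case, 12 mm from the middle of the whole.
- scale: Flat pocket scale, 115 x 72 x 19 mm. Bystander, loose. Origin: centre of its underside.
There are look-alikes about, which are no part of the job. There is more than one size of the tester; the job needs the larger.

How it is judged:
By the outcome, as a careful person would: the job done as asked, in the order asked, and still so for the second after the job is handed in, with the robot touching nothing.
It also fails if it takes over 69 s, if anything falls off the work surface, if the arm or the gripper's body presses on something with over 40 N, if the wrist force passes 120 N, or if a joint passes its speed limit or range.

## Working session

There is one attempt and no reset: what is moved stays moved. The work goes in short steps, Python scripts to look and compute and a shell command to move; the robot and the scene stay as the last step left them, time stands still between calls to the robot, and variables do not carry over. Pictures are saved under pics/ and viewed, and the job is handed in when it is done.

```bash
mkdir -p pics; ls
python3 - <<'E'
from rig import r,cams,order
import cv2
for n in("scene","top"):
    im=cams.grab_frame(n); cv2.imwrite(f"pics/{n}0.png",im)
    print(n,cams.camera_info(n))
print(r.sense(), r.nose_length)
E
```

```text
pics
scene {'intrinsics': array([[462.9092338 ,   0.        , 321.21937872],
       [  0.        , 462.9092338 , 240.88200875],
       [  0.        ,   0.        ,   1.        ]]), 'k1': -0.03461461669494484, 'view': array([[-4.77569364e-01,  8.78581872e-01, -4.62561371e-03,
         2.96291399e+02],
       [-7.34720732e-01, -3.96472949e-01,  5.50449495e-01,
         3.66006559e+02],
       [ 4.81781017e-01,  2.66276350e-01,  8.34855650e-01,
        -1.25620230e+03],
       [ 0.00000000e+00,  0.00000000e+00,  0.00000000e+00,
         1.00000000e+00]])}
top {'intrinsics': array([[457.45975983,   0.        , 311.73486489],
       [  0.        , 457.45975983, 237.72130246],
       [  0.        ,   0.        ,   1.        ]]), 'k1': -0.02852913717796483, 'view': array([[-2.21311625e-02, -9.99492995e-01, -2.28902911e-02,
         5.50989552e+00],
       [ 9.81138796e-01, -2.61112254e-02,  1.91532940e-01,
        -5.83562468e+02],
       [-1.92033525e-01, -1.82197061e-02,  9.81219225e-01,
        -9.41762969e+02],
       [ 0.00000000e+00,  0.00000000e+00,  0.00000000e+00,
         1.00000000e+00]])}
{'clock': 0.1, 'qpos': array([ 1.20558958e+00,  3.53556930e-01,  1.63407953e+00, -1.77621498e-05,
        1.15521632e+00, -2.39922199e-03]), 'qvel': array([-0.00033223,  0.00019526, -0.00060915, -0.00016913, -0.00058188,
        0.00087851]), 'joint_efforts': array([-2.33498213e-03, -6.06346750e+01, -3.42821288e+01, -1.41602732e-04,
        4.09649103e-03,  3.36973278e-05]), 'eef_pos': array([221.66390837, 583.9120762 , 241.64201145]), 'tcp_rot': array([-1.57080954e+00,  1.26016335e-03,  1.20799597e+00]), 'contact_force': array([-0.21228279, -0.13385085, -0.51833901]), 'wrist_torque': array([0.01317787, 0.01909025, 0.02661454]), 'opening': 0.9985433505129874} 11.0
```

View pics/scene0.png

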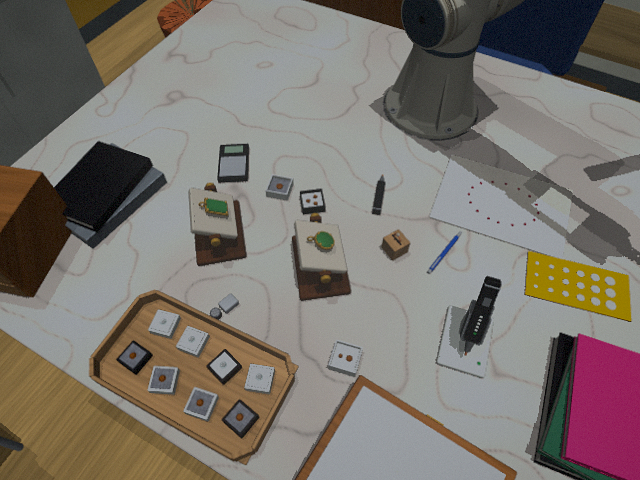

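View pics/top0.png

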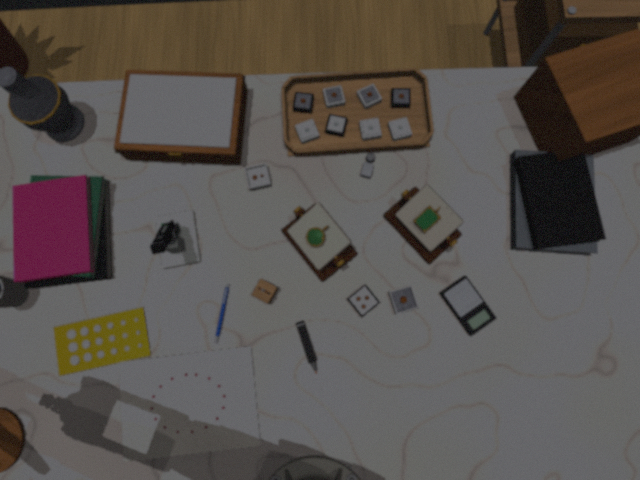

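Candidates. Tester: the leaning one in the white rest, scene (485,310) / top (165,237), versus the small one lying flat, scene (379,195) / top (306,342). I choose the leaning one. Stones: the rectangle at scene (215,204) / top (428,218), versus the round one at scene (321,240) / top (317,237). I choose the rectangle. Next, close crops to check both choices.

```bash
cat > h.py <<'E'
import numpy as np, cv2, json
from rig import r,cams,order
from scipy.spatial.transform import Rotation as Ro
def info(n): return cams.camera_info(n)
def proj(n,P):
    c=info(n);P=np.atleast_2d(P).astype(float);V=c['view'];q=P@V[:3,:3].T+V[:3,3]
    s=np.c_[q[:,0]/-q[:,2],-q[:,1]/-q[:,2]];rr=(s**2).sum(1,keepdims=True);s=s*(1+c['k1']*rr)
    K=c['intrinsics'];return np.c_[s[:,0]*K[0,0]+K[0,2],s[:,1]*K[1,1]+K[1,2]]
def ray(n,uv):
    c=info(n);K=c['intrinsics'];d=np.array([(uv[0]-K[0,2])/K[0,0],(uv[1]-K[1,2])/K[1,1]]);s=d.copy()
    for _ in range(20): s=d/(1+c['k1']*(s@s))
    V=c['view'];R=V[:3,:3];o=-R.T@V[:3,3];v=R.T@np.array([s[0],-s[1],-1]);return o,v/np.linalg.norm(v)
def onz(n,uv,z):
    o,v=ray(n,uv);return o+v*(z-o[2])/v[2]
def tri(a,b):
    "scene pixel, top pixel -> point, gap"
    o1,v1=ray('scene',a);o2,v2=ray('top',b)
    A=np.c_[v1,-v2];t=np.linalg.lstsq(A,o2-o1,rcond=None)[0]
    p,q=o1+t[0]*v1,o2+t[1]*v2;return (p+q)/2,np.linalg.norm(p-q)
def crop(src,x0,y0,w,h,k,out):
    im=cv2.imread(src)[y0:y0+h,x0:x0+w];im=cv2.resize(im,None,fx=k,fy=k,interpolation=cv2.INTER_CUBIC)
    im=np.clip(im.astype(float)*1.25,0,255).astype(np.uint8)
    for i in range(0,w,10):
        cv2.putText(im,str(x0+i),(i*k,8),0,.3,(0,0,255),1); cv2.line(im,(i*k,10),(i*k,14),(0,0,255),1)
    for i in range(0,h,10):
        cv2.putText(im,str(y0+i),(0,i*k+4),0,.3,(0,0,255),1)
    cv2.imwrite(out,im)
E
python3 - <<'E'
from h import *
crop('pics/scene0.png',425,265,90,120,5,'pics/a1.png')
crop('pics/top0.png',140,200,70,75,8,'pics/a2.png')
crop('pics/scene0.png',175,170,80,100,6,'pics/a3.png')
crop('pics/top0.png',375,175,100,95,6,'pics/a4.png')
E
```

```text
(no output)
```

View pics/a1.png

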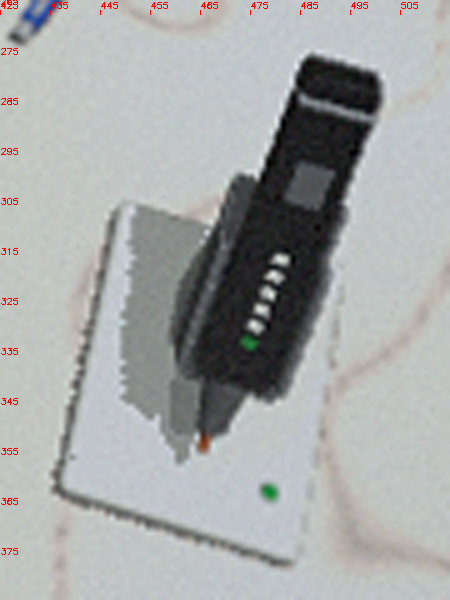

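View pics/a2.png

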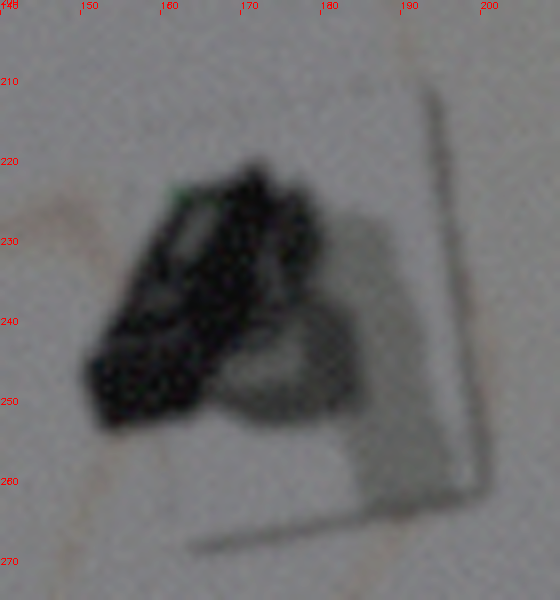

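View pics/a3.png

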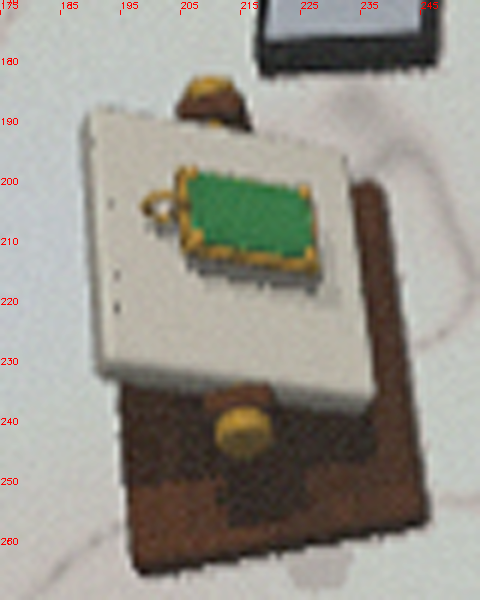

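View pics/a4.png

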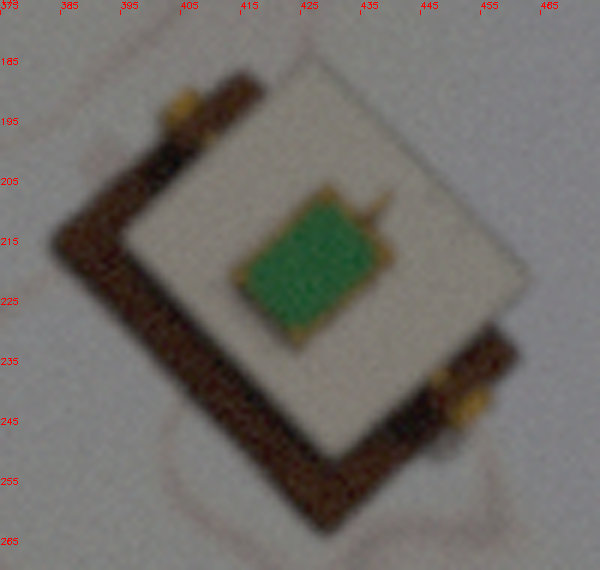

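The crops confirm both choices: the leaning tester with its LEDs (tail about scene (494,278), probe tip about (466,355)) and the rectangular stone (green quad about scene (215,206), top (427,218)). Next I measure them.

```bash
cat >> h.py <<'E'
def sub(src,pts,w=2):
    g=cv2.GaussianBlur(cv2.imread(src,0),(3,3),0);p=np.array(pts,np.float32).reshape(-1,1,2).copy()
    return cv2.cornerSubPix(g,p,(w,w),(-1,-1),(3,20,.01)).reshape(-1,2)
E
python3 - <<'E'
from h import *
np.set_printoptions(precision=1,suppress=True)
S,T='pics/scene0.png','pics/top0.png'
for n in('scene','top'): print(n,'cam',ray(n,(320,240))[0])
# pad order: +x+y,+x-y,-x-y,-x+y
ps=[(191.7,230.8),(190,188.3),(232.5,195.8),(237,235.3)];pt=[(427.5,184.7),(463.3,220.8),(430.8,252),(395,214.5)]
for nm,f in(('hand',lambda s,p:np.array(p)),('sub',lambda s,p:sub(s,p))):
    a,b=f(S,ps),f(T,pt)
    R=[tri(x,y) for x,y in zip(a,b)];P=np.array([q[0] for q in R]);print(nm,a.tolist(),b.tolist());print(P,[round(q[1],1) for q in R])
    print('sides',[round(float(np.linalg.norm(P[i]-P[i-1])),1) for i in range(4)])
    c=P.mean(0);n=np.linalg.svd(P-c)[2][2];n*=np.sign(n[2]);x=(P[0]+P[1]-P[2]-P[3]);x/=np.linalg.norm(x)
    print('c',c,'n',n.round(3),'tilt',np.degrees(np.arccos(n[2])),'x',x.round(3), 'az n',np.degrees(np.arctan2(n[1],n[0])),'az -x',np.degrees(np.arctan2(-x[1],-x[0])))
for nm,src,box in(('scene',S,(175,170,80,100)),('top',T,(375,175,100,95))):
    im=cv2.imread(src);x0,y0,w,h=box;hs=cv2.cvtColor(im,cv2.COLOR_BGR2HSV)[y0:y0+h,x0:x0+w]
    m=cv2.inRange(hs,(45,90,30),(90,255,255));M=cv2.moments(m,True);print(nm,'green',M['m00'],M['m10']/M['m00']+x0,M['m01']/M['m00']+y0)
    cs=max(cv2.findContours(m,0,1)[0],key=cv2.contourArea);print(cv2.minAreaRect(cs))
# rest base
print('rest scene z12',[onz('scene',u,12)[:2] for u in((450,305.6),(437,361.5),(483.4,376.5))],'top z0 ',[onz('top',u,6)[:2] for u in((194,211),(200,262),(163,268))])
E
```

```text
scene cam [1015.6  219.3  848.6]
top cam [ 391.8  -26.9 1036. ]
hand [[191.7, 230.8], [190.0, 188.3], [232.5, 195.8], [237.0, 235.3]] [[427.5, 184.7], [463.3, 220.8], [430.8, 252.0], [395.0, 214.5]]
[[ 683.4 -257.9   98.1]
 [ 600.9 -324.5  104.1]
 [ 545.2 -264.8   53.2]
 [ 630.1 -192.4   58.5]] [np.float64(1.5), np.float64(2.9), np.float64(2.5), np.float64(0.0)]
sides [93.2, 106.2, 96.2, 111.7]
c [ 614.9 -259.9   78.5] n [-0.3  0.4  0.9] tilt 28.67770747201285 x [ 0.6 -0.7  0.5] az n 129.50320351500304 az -x 131.0771543160874
sub [[190.30569458007812, 231.75852966308594], [188.24072265625, 188.83705139160156], [232.5, 195.8000030517578], [237.0898895263672, 235.07029724121094]] [[427.5, 184.6999969482422], [464.13714599609375, 221.35289001464844], [430.79998779296875, 252.0], [395.0473327636719, 214.48138427734375]]
[[ 685.  -259.6   95.1]
 [ 601.3 -328.6  100. ]
 [ 545.2 -264.8   53.2]
 [ 629.9 -192.3   59.2]] [np.float64(0.7), np.float64(0.5), np.float64(2.5), np.float64(0.2)]
sides [94.1, 108.6, 96.9, 111.7]
c [ 615.3 -261.3   76.9] n [-0.3  0.3  0.9] tilt 25.728971415451156 x [ 0.6 -0.7  0.4] az n 130.73985527772052 az -x 130.27689894107786
scene green 216.0 216.30555555555554 205.5462962962963
((40.9054069519043, 35.56756591796875), (21.371868133544922, 11.014732360839844), 9.462321281433105)
top green 253.0 426.399209486166 218.95652173913044
((51.250003814697266, 44.25), (13.435027122497559, 19.798988342285156), 45.0)
rest scene z12 [array([546.6, 251. ]), array([666.1, 269. ]), array([652.6, 354. ])] top z0  [array([664.4, 266.3]), array([543.6, 249.1]), array([531.8, 334.3])]
```

The pad's size (about 96 x 112) and the base corners agree with the description. Line-fitted edges should give a better tilt.

```bash
cat >> h.py <<'E'
from scipy.ndimage import map_coordinates
def edge(src,p,q,half=2.0,lo=.12,hi=.88):
    g=cv2.GaussianBlur(cv2.imread(src,0),(0,0),.8).astype(float);p=np.array(p,float);q=np.array(q,float)
    d=(q-p)/np.linalg.norm(q-p);n=np.array([-d[1],d[0]]);out=[]
    s=np.arange(-half,half+.01,.1)
    for t in np.linspace(lo,hi,40):
        c=p+t*(q-p);X=c+s[:,None]*n;v=map_coordinates(g,[X[:,1],X[:,0]],order=3);gr=np.gradient(v);w=np.abs(gr)**4
        k=np.argmax(w);m=np.abs(s-s[k])<.6;out.append(c+n*(s[m]*w[m]).sum()/w[m].sum())
    l=cv2.fitLine(np.array(out,np.float32),cv2.DIST_HUBER,0,.01,.01).ravel();res=(np.array(out)-l[2:])@np.array([-l[1],l[0]])
    return l,np.median(np.abs(res))
def meet(a,b):
    A=np.c_[a[:2],-b[:2]];t=np.linalg.solve(A,b[2:]-a[2:]);return a[2:]+t[0]*a[:2]
def quad(src,pts,half=2.0):
    E=[edge(src,pts[i],pts[(i+1)%4],half) for i in range(4)]
    return np.array([meet(E[i-1][0],E[i][0]) for i in range(4)]),[round(float(e[1]),2) for e in E]
E
python3 - <<'E'
from h import *
np.set_printoptions(precision=2,suppress=True)
S,T='pics/scene0.png','pics/top0.png'
def rep(P):
    print(P,'sides',[round(float(np.linalg.norm(P[i]-P[i-1])),1) for i in range(4)])
    c=P.mean(0);n=np.linalg.svd(P-c)[2][2];n*=np.sign(n[2]);x=(P[0]+P[1]-P[2]-P[3]);x/=np.linalg.norm(x);y=(P[0]+P[3]-P[1]-P[2]);y/=np.linalg.norm(y)
    print('c',c,'n',n,'tilt',np.degrees(np.arccos(n[2])),'x',x,'y',y,'az n',np.degrees(np.arctan2(n[1],n[0])),'az -x',np.degrees(np.arctan2(-x[1],-x[0])),'az y',np.degrees(np.arctan2(y[1],y[0])))
ps=[(191.7,230.8),(190,188.3),(232.5,195.8),(237,235.3)];pt=[(427.5,184.7),(463.3,220.8),(430.8,252),(395,214.5)]
a,e1=quad(S,ps);b,e2=quad(T,pt);print(a,e1,b,e2)
R=[tri(x,y) for x,y in zip(a,b)];print([q[1] for q in R]);rep(np.array([q[0] for q in R]))
# mount corners (outer gold). scene a3: (185,170),(182,238)?; use green quad
gs=[(206,210),(206.5,199),(226,202),(227,212)]
gt=[(429,207.5),(440,217.5),(424.5,231),(415,220)]
# order +x+y,+x-y,-x-y,-x+y
a,e1=quad(S,gs,1.5);b,e2=quad(T,gt,1.5);print('stone',a,e1,b,e2)
R=[tri(x,y) for x,y in zip(a,b)];print([q[1] for q in R]);rep(np.array([q[0] for q in R]))
p,g=tri((216.3,205.55),(426.4,218.96));print('stone centroid',p,g)
crop(S,195,190,45,35,16,'pics/b1.png');crop(T,405,195,45,45,14,'pics/b2.png')
E
```

```text
[[189.91 229.32]
 [188.   186.63]
 [231.68 193.97]
 [237.26 235.77]] [0.02, 0.22, 0.09, 0.09] [[427.67 182.58]
 [464.73 220.31]
 [430.09 251.87]
 [393.68 213.68]] [0.14, 0.21, 0.09, 0.09]
[np.float64(0.15574667514012575), np.float64(1.2009137388357012), np.float64(1.1363492195841445), np.float64(0.9238231283862872)]
[[ 685.83 -257.09  106.53]
 [ 601.4  -327.    108.28]
 [ 545.31 -263.37   59.93]
 [ 631.74 -189.7    60.64]] sides [97.8, 109.6, 97.6, 113.6]
c [ 616.07 -259.29   83.85] n [-0.31  0.37  0.88] tilt 28.833767345949546 x [ 0.56 -0.67  0.48] y [ 0.77  0.64 -0.  ] az n 129.57948345664954 az -x 130.05885448967715 az y 40.040545613555274
stone [[204.92 209.68]
 [205.84 197.69]
 [226.89 201.29]
 [227.84 213.23]] [0.39, 0.05, 0.04, 0.26] [[429.1  205.6 ]
 [441.26 217.44]
 [424.47 232.87]
 [413.13 220.13]] [0.13, 0.09, 0.01, 0.02]
[np.float64(1.517312972018466), np.float64(3.9073159983855508), np.float64(1.617659304941017), np.float64(1.0426788629430441)]
[[ 634.77 -256.07  111.25]
 [ 608.09 -277.6   108.44]
 [ 581.67 -247.09   84.92]
 [ 609.   -224.26   89.59]] sides [46.3, 34.4, 46.7, 35.9]
c [ 608.38 -251.25   98.55] n [-0.38  0.31  0.87] tilt 29.477530529383102 x [ 0.56 -0.67  0.49] y [0.77 0.63 0.11] az n 140.38090088862361 az -x 129.94625884570698 az y 39.400891219088415
stone centroid [ 608.86 -250.65   98.84] 0.1360608061009716
```

View pics/b1.png

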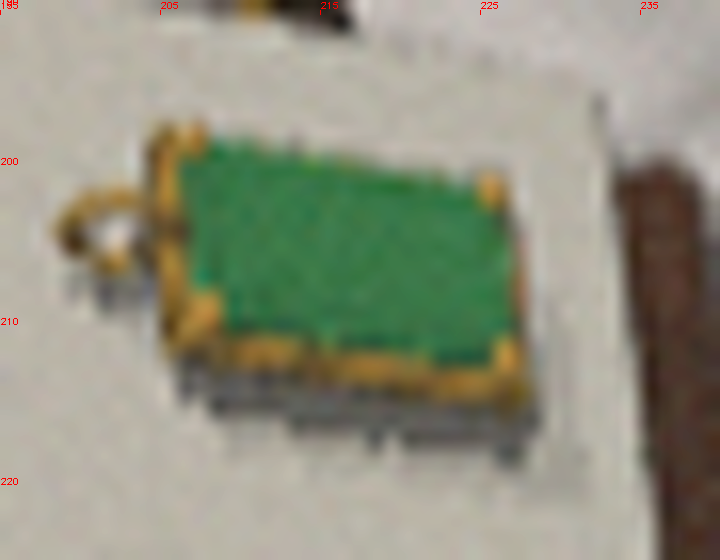

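View pics/b2.png

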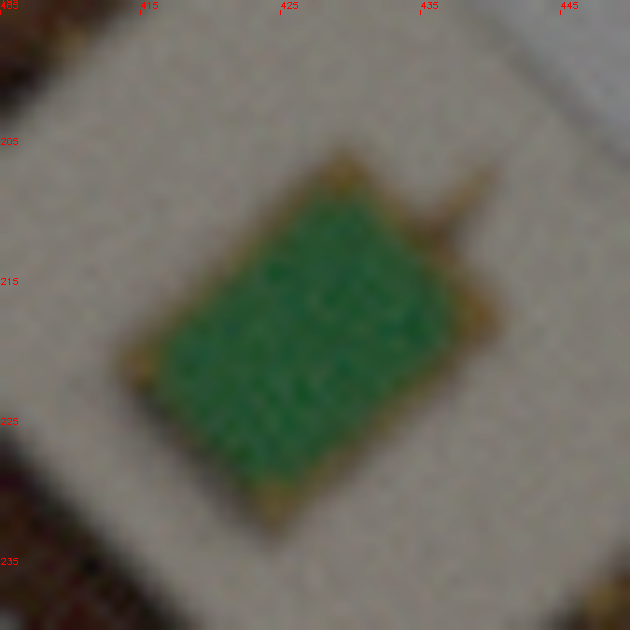

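Run:
```python
from h import *
np.set_printoptions(precision=2,suppress=True)
S,T='pics/scene0.png','pics/top0.png'
# scene edges: left (-y side) , bottom (+x side), top face of base z=12
L=edge(S,(449.5,308),(437,361),1.8);B=edge(S,(437,361.5),(483.4,376),1.8)
print(L,B)
for l in (L[0],B[0]):
    P=np.array([onz('scene',l[2:]+t*l[:2],12) for t in(-20,20)]);d=P[1]-P[0];print(P[:,:2],'az',np.degrees(np.arctan2(d[1],d[0])))
c=meet(L[0],B[0]);print('corner +x-y',c,onz('scene',c,12))
Rr=edge(T,(194,213),(199.5,260),2);Bt=edge(T,(165,268),(198,262.5),2);print(Rr,Bt)
for l in(Rr[0],Bt[0]):
    P=np.array([onz('top',l[2:]+t*l[:2],0) for t in(-15,15)]);d=P[1]-P[0];print(P[:,:2],'az',np.degrees(np.arctan2(d[1],d[0])))
c=meet(Rr[0],Bt[0]);print('corner -x-y',onz('top',c,0),onz('top',c,12),c)
crop(S,425,265,100,60,8,'pics/c1.png')
crop(S,425,330,70,55,10,'pics/c2.png')
```

```text
(array([  0.21,  -0.98, 442.95, 333.67], dtype=float32), np.float64(0.04536634389267724)) (array([  0.95,   0.3 , 459.09, 369.13], dtype=float32), np.float64(0.06347738696359458))
[[649.58 266.17]
 [566.7  252.4 ]] az -170.56267757430783
[[666.47 275.06]
 [654.56 344.71]] az 99.70377103828848
corner +x-y [436.81 362.18] [667.48 269.17  12.  ]
(array([  0.06,   1.  , 196.5 , 237.46], dtype=float32), np.float64(0.8260086776199856)) (array([  0.98,  -0.2 , 182.66, 265.88], dtype=float32), np.float64(0.1687473578830403))
[[638.15 263.59]
 [566.99 257.2 ]] az -174.866180471388
[[530.44 324.78]
 [542.53 256.79]] az -79.91657208128127
corner -x-y [542.84 255.04   0.  ] [541.09 251.78  12.  ] [198.12 262.76]
```

View pics/c1.png

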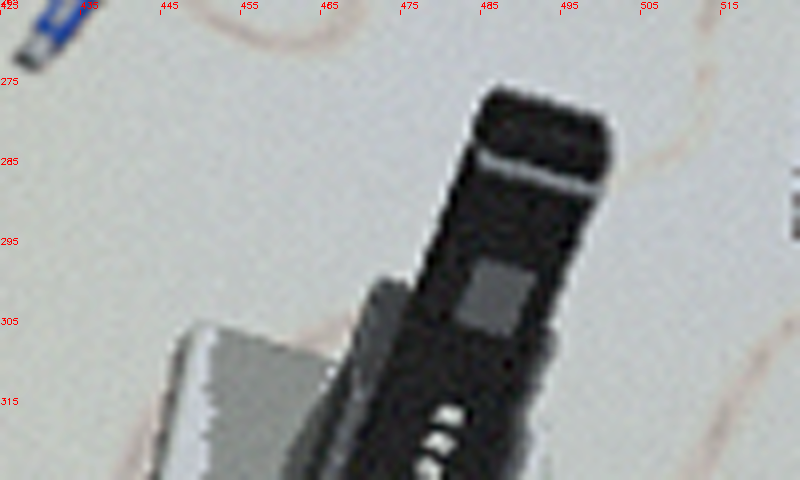

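View pics/c2.png

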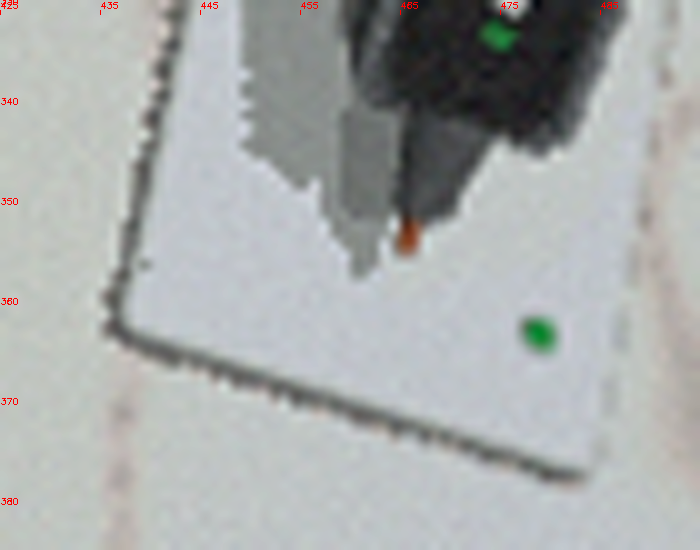

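Run:
```python
from h import *
np.set_printoptions(precision=2,suppress=True)
crop('pics/top0.png',140,210,70,65,11,'pics/c3.png')
a=tri((486,275.8),(165,251.3));b=tri((501.2,279.8),(152.5,253.5));print(a,b,np.linalg.norm(a[0]-b[0]))
d=b[0]-a[0];print('az y',np.degrees(np.arctan2(d[1],d[0])))
m=(a[0]+b[0])/2;print('back tail edge mid',m)
def frame(yaw):
    c,s=np.cos(np.radians(yaw)),np.sin(np.radians(yaw));Z=np.radians(35)
    xr=np.array([c,s,0]);y=np.array([-s,c,0]);k=np.array([0,0,1.])
    return np.cos(Z)*xr+np.sin(Z)*k, y, -np.sin(Z)*xr+np.cos(Z)*k
x,y,z=frame(9.7)
O=m+10*x-30*z;print('origin from tail',O,'tip',O-130*z)
# tip: scene ray with symmetry plane through O
o,v=ray('scene',(465.6,354.6));t=((O-o)@y)/(v@y);p=o+t*v;print('tip ray on plane',p,'tail-tip length',(m+10*x-p)@z,(m+10*x-p)@x)
for n in('scene','top'):
    pts=[O+i*10*x+j*13*y+k*z for i in(-1,1) for j in(-1,1) for k in(30,-95)]+[O-130*z];print(n,proj(n,pts).tolist())
```

```text
(array([544.5 , 280.17, 154.96]), np.float64(1.5036155433481533)) (array([540.51, 305.07, 155.85]), np.float64(2.2902280678525515)) 25.233275573835247
az y 99.1122940507901
back tail edge mid [542.5  292.62 155.4 ]
origin from tail [567.54 296.9  136.56] tip [641.04 309.46  30.07]
tip ray on plane [638.74 309.07  34.47] tail-tip length 155.05995622533203 -0.6171762010106302
scene [[485.3746599945813, 275.6574242985781], [463.43522549069155, 335.8333511119181], [500.6434268452393, 279.90628575455565], [477.71700153193865, 340.1260123918816], [486.0194383022129, 280.4382195171821], [463.5453637649739, 341.644483113105], [501.6479423374931, 284.8111809811945], [478.1399830393807, 346.05895950416846], [464.7705483292823, 356.59928178056714]]
top [[164.72445472949295, 251.2589228730284], [176.15678768863467, 227.48576458875556], [151.800815591758, 253.77674437752898], [164.6757003901591, 229.72330903770072], [161.6725870649571, 242.18203049685116], [173.5477946246973, 219.24813337170076], [148.63400277151726, 244.7237726876926], [161.97638837348796, 221.50408985197373], [172.078466876385, 218.8481783690442]]
```

View pics/c3.png

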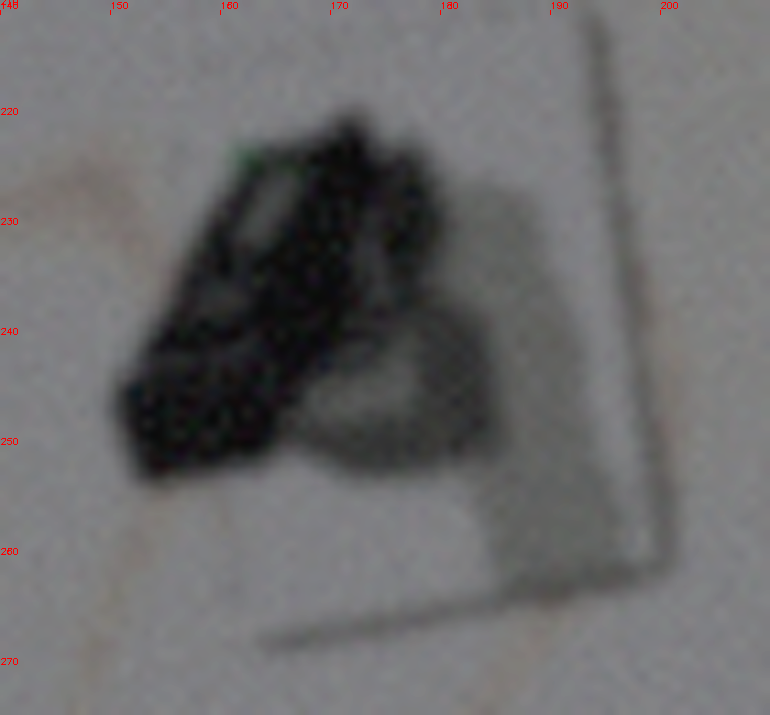

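```bash
cat >> h.py <<'E'
from scipy.linalg import logm,expm
def pose():
    s=r.sense();T=np.eye(4);T[:3,:3]=Ro.from_euler('xyz',s['tcp_rot']).as_matrix();T[:3,3]=s['eef_pos'];return T
def mk(x,y,p):
    T=np.eye(4);T[:3,:3]=np.c_[x,y,np.cross(x,y)];T[:3,3]=p;return T
def plan(Tg,N=None,T=None,maxd=38,maxa=6.5):
    T=pose() if T is None else T;D=np.linalg.inv(T)@Tg;rv=np.degrees(Ro.from_matrix(D[:3,:3]).as_rotvec());d=np.linalg.norm(D[:3,3])
    L=np.real(logm(D));
    if N is None: N=max(1,int(np.ceil(max(np.linalg.norm(rv)/maxa,np.linalg.norm(L[:3,3])/maxd))))
    E=expm(L/N);q=np.degrees(Ro.from_matrix(E[:3,:3]).as_rotvec())
    print('total rot',rv.round(2),'shift mm',D[:3,3].round(1),'N',N,'row',q.round(2),(E[:3,3]/10).round(3))
    return N
def tframe(yaw):
    c,s=np.cos(np.radians(yaw)),np.sin(np.radians(yaw));Z=np.radians(35)
    xr=np.array([c,s,0]);y=np.array([-s,c,0]);k=np.array([0,0,1.])
    return np.cos(Z)*xr+np.sin(Z)*k, y, -np.sin(Z)*xr+np.cos(Z)*k
X,Y,Z=tframe(9.6); O=np.array([566.1,296.7,138.6])
GR=mk(Y,-Z,O-6*Z); PRE=mk(Y,-Z,O+94*Z)
def st():
    s=r.sense();T=pose();print('t',round(s['clock'],2),'p',s['eef_pos'].round(1),'x',T[:3,0].round(3),'y',T[:3,1].round(3),'F',s['contact_force'].round(2),'op',round(s['opening'],3),'q',s['qpos'].round(2))
E
python3 - <<'E'
from h import *
st();plan(PRE,20);print(PRE[:3,3])
E
```

```text
t 0.1 p [221.7 583.9 241.6] x [ 0.355  0.935 -0.001] y [-0.    -0.001 -1.   ] F [-0.21 -0.13 -0.52] op 0.999 q [ 1.21  0.35  1.63 -0.    1.16 -0.  ]
total rot [-34.18 -29.41  -9.35] shift mm [-173.5   26.3 -377.4] N 20 row [-1.71 -1.47 -0.47] [-1.331  0.566 -1.559]
[512.93885524 287.7084654  215.60029216]
```

```bash
A='[-1.7,-1.5,-0.5,-1.33,0.57,-1.56,0.6]'; python3 -m crank '[[-1.7,-1.5,-0.5,-1.33,0.57,-1.56,0.6],[-1.7,-1.5,-0.5,-1.33,0.57,-1.56,0.6],[-1.7,-1.5,-0.5,-1.33,0.57,-1.56,0.6],[-1.7,-1.5,-0.5,-1.33,0.57,-1.56,0.6],[-1.7,-1.5,-0.5,-1.33,0.57,-1.56,0.6],[-1.7,-1.5,-0.5,-1.33,0.57,-1.56,0.6],[-1.7,-1.5,-0.5,-1.33,0.57,-1.56,0.6],[-1.7,-1.5,-0.5,-1.33,0.57,-1.56,0.6],[-1.7,-1.5,-0.5,-1.33,0.57,-1.56,0.6],[-1.7,-1.5,-0.5,-1.33,0.57,-1.56,0.6]]' 40; python3 -c "
from h import *
st();plan(PRE,15)"
```

```text
clock: 0.93
eef_pos: [349.5, 412.5, 199.0]
tcp_rot: [-1.885, -0.042, 1.495]
contact_force: [0.1, 0.1, 1.0]
opening: 0.8
t 0.93 p [349.5 412.5 199. ] x [0.075 0.996 0.042] y [ 0.311  0.016 -0.95 ] F [0.08 0.08 1.01] op 0.8 q [ 1.02  0.19  2.   -0.37  0.8  -0.23]
total rot [-16.62 -13.56  -4.1 ] shift mm [-111.3   33.  -170.5] N 15 row [-1.11 -0.9  -0.27] [-0.873  0.343 -1.015]
```

```bash
python3 -m crank '[[-1.7,-1.4,-0.4,-1.31,0.5,-1.53,0.4],[-1.7,-1.4,-0.4,-1.31,0.5,-1.53,0.4],[-1.7,-1.4,-0.4,-1.31,0.5,-1.53,0.4],[-1.7,-1.4,-0.4,-1.31,0.5,-1.53,0.4],[-1.7,-1.4,-0.4,-1.31,0.5,-1.53,0.4],[-1.7,-1.4,-0.4,-1.31,0.5,-1.53,0.4],[-1.7,-1.4,-0.4,-1.31,0.5,-1.53,0.4],[-1.7,-1.4,-0.4,-1.31,0.5,-1.53,0.4],[-1.7,-1.4,-0.4,-1.31,0.5,-1.53,0.4],[-1.7,-1.4,-0.4,-1.31,0.5,-1.53,0.4]]'; python3 -c "
from h import *
st();plan(PRE,5);plan(PRE,1)"
```

```text
clock: 1.77
eef_pos: [516.7, 278.9, 215.3]
tcp_rot: [-2.195, 0.016, 1.759]
contact_force: [-0.5, -0.5, -0.2]
opening: 0.698
t 1.77 p [516.7 278.9 215.3] x [-0.187  0.982 -0.016] y [ 0.576  0.096 -0.811] F [-0.45 -0.52 -0.16] op 0.698 q [ 0.65  0.14  2.16 -0.8   0.39 -0.44]
total rot [ 0.76  1.48 -0.09] shift mm [ 9.4 -1.6  1.4] N 5 row [ 0.15  0.3  -0.02] [ 0.187 -0.031  0.03 ]
total rot [ 0.76  1.48 -0.09] shift mm [ 9.4 -1.6  1.4] N 1 row [ 0.76  1.48 -0.09] [ 0.938 -0.156  0.14 ]
```

```bash
python3 -m crank '[[0.2,0.4,0,0.25,-0.05,0.05,0.4],[0.2,0.4,0,0.25,-0.05,0.05,0.4],[0.2,0.4,0,0.25,-0.05,0.05,0.4],[0.2,0.3,0,0.2,0,0,0.4],[0,0,0,0,0,0,0.4],[0,0,0,0,0,0,0.4],[0,0,0,0,0,0,0.4],[0,0,0,0,0,0,0.4],[0,0,0,0,0,0,0.4],[0,0,0,0,0,0,0.4]]'; python3 -c "
from h import *
st();plan(PRE,1);plan(GR,1)
for n in('scene','top'): cv2.imwrite(f'pics/{n}1.png',cams.grab_frame(n))
crop('pics/scene1.png',425,235,110,150,4,'pics/d1.png');crop('pics/top1.png',120,190,100,100,6,'pics/d2.png')"
```

```text
clock: 2.6
eef_pos: [511.9, 288.3, 214.6]
tcp_rot: [-2.178, 0.001, 1.735]
contact_force: [-0.2, 0.2, -0.7]
opening: 0.698
t 2.6 p [511.9 288.3 214.6] x [-0.164  0.987 -0.001] y [ 0.563  0.093 -0.821] F [-0.23  0.18 -0.71] op 0.698 q [ 0.67  0.14  2.15 -0.76  0.41 -0.43]
total rot [-0.22 -0.13 -0.14] shift mm [-0.7 -0.3 -1.4] N 1 row [-0.22 -0.13 -0.14] [-0.075 -0.026 -0.137]
total rot [-0.22 -0.13 -0.14] shift mm [-0.5 99.7 -1.7] N 1 row [-0.22 -0.13 -0.14] [-0.051  9.974 -0.174]
```

View pics/d1.png

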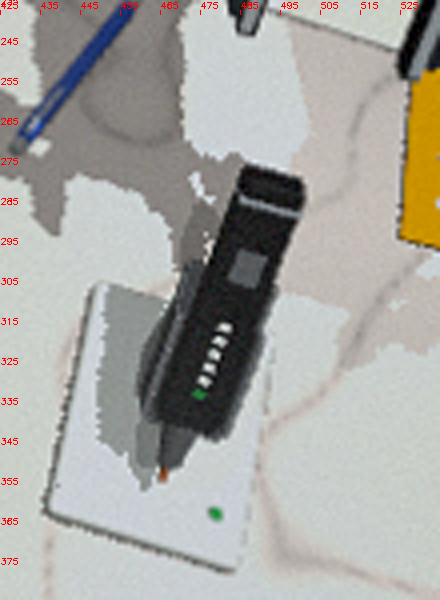

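View pics/d2.png

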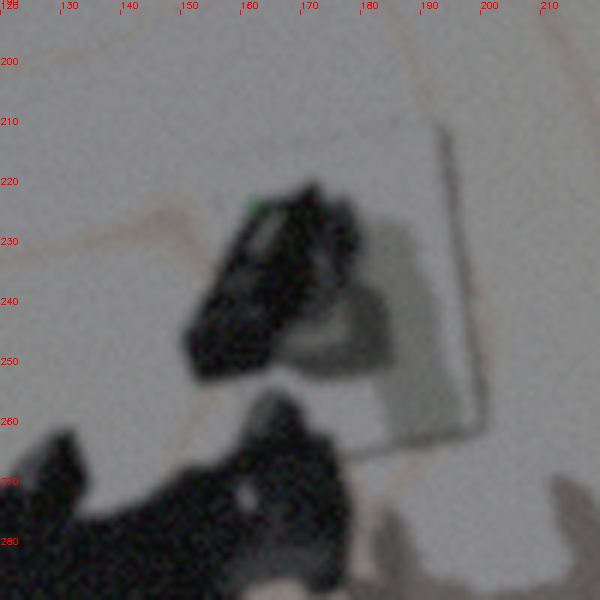

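Fingertips (scene (486,243)/(526,254), top (130,262)/(165,256)) straddle the tester's axis extension in both views to about 1 px. I slide down along the axis.

```bash
python3 -m crank '[[0,0,0,0,1,-0.05,0.4],[0,0,0,0,1,-0.05,0.4],[0,0,0,0,1,-0.05,0.4],[0,0,0,0,1,0,0.4],[0,0,0,0,1,0,0.4],[0,0,0,0,1,0,0.4],[0,0,0,0,1,0,0.4],[0,0,0,0,1,0,0.4],[0,0,0,0,1,0,0.4],[0,0,0,0,0.5,0,0.4]]'; python3 -c "
from h import *
st();plan(GR,1)
for n in('scene','top'): cv2.imwrite(f'pics/{n}2.png',cams.grab_frame(n))
crop('pics/scene2.png',425,235,110,150,4,'pics/e1.png');crop('pics/top2.png',120,190,100,100,6,'pics/e2.png')"
```

```text
clock: 3.53
eef_pos: [569.8, 297.9, 136.0]
tcp_rot: [-2.181, -0.002, 1.735]
contact_force: [-0.2, -0.4, -0.1]
opening: 0.7
t 3.53 p [569.8 297.9 136. ] x [-0.163  0.987  0.002] y [ 0.565  0.095 -0.82 ] F [-0.24 -0.39 -0.09] op 0.7 q [ 0.61  0.35  2.1  -1.11  0.27 -0.1 ]
total rot [-0.06 -0.22 -0.03] shift mm [-0.6  1.6  1.6] N 1 row [-0.06 -0.22 -0.03] [-0.058  0.163  0.164]
```

View pics/e1.png

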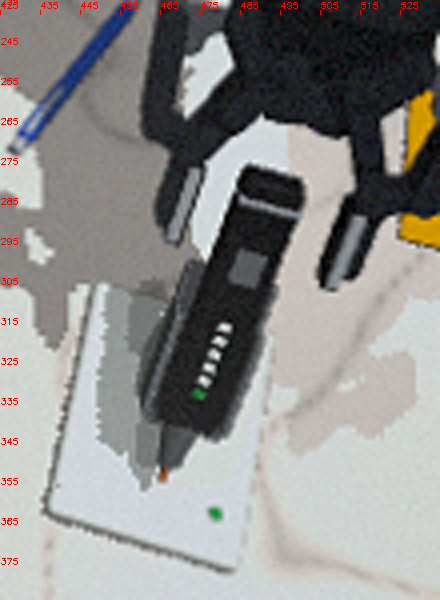

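View pics/e2.png

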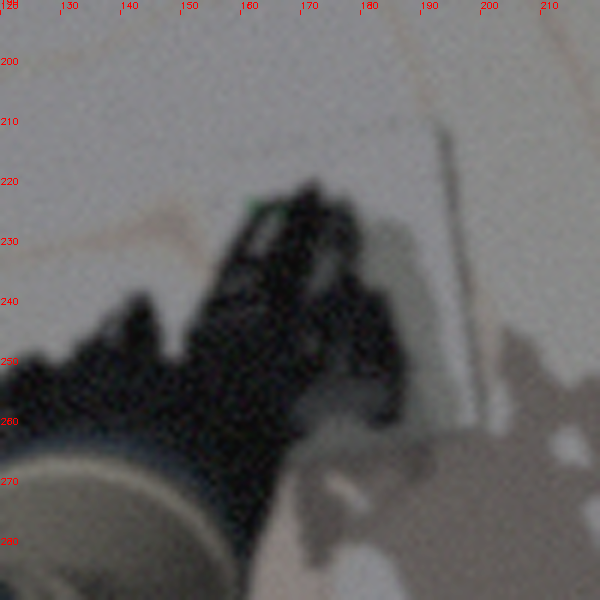

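```bash
python3 -m crank '[[0,-0.2,0,-0.05,0.1,0.15,0.4],[0,0,0,0,0,0,0],[0,0,0,0,0,0,-0.2],[0,0,0,0,0,0,-0.3],[0,0,0,0,0,0,-0.4],[0,0,0,0,0,0,-0.6],[0,0,0,0,0,0,-1],[0,0,0,0,0,0,-1],[0,0,0,0,0,0,-1],[0,0,0,0,0,0,-1]]' 50; python3 -c "
from h import *
st();plan(GR,1)
for n in('scene','top'): cv2.imwrite(f'pics/{n}3.png',cams.grab_frame(n))
crop('pics/scene3.png',425,235,110,150,4,'pics/f1.png')"
```

```text
clock: 4.47
eef_pos: [568.1, 297.1, 136.3]
tcp_rot: [-2.182, 0.0, 1.738]
contact_force: [1.6, 0.2, -0.7]
opening: 0.298
t 4.47 p [568.1 297.1 136.3] x [-0.167  0.986 -0.   ] y [ 0.566  0.096 -0.819] F [ 1.57  0.22 -0.75] op 0.298 q [ 0.61  0.35  2.1  -1.12  0.27 -0.1 ]
total rot [ 0.02 -0.01 -0.01] shift mm [-0.1  3.   0.4] N 1 row [ 0.02 -0.01 -0.01] [-0.01   0.296  0.041]
```

View pics/f1.png

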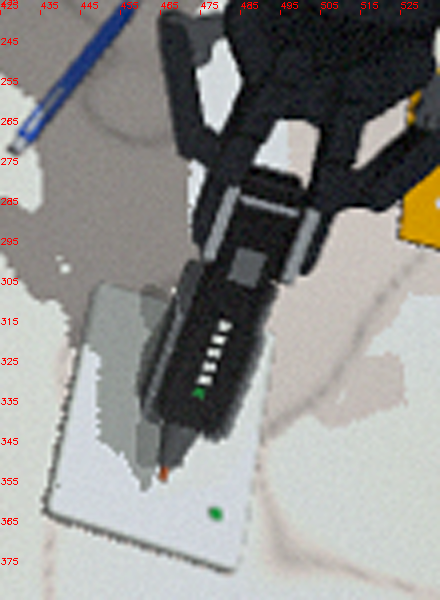

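```bash
cat >> h.py <<'E'
def feats(src):
    im=cv2.imread(src);hs=cv2.cvtColor(im,cv2.COLOR_BGR2HSV);out=[]
    for lo,hi,(x0,y0,w,h) in(((45,80,40),(90,255,255),(468,325,15,15)),((3,110,60),(18,255,255),(458,345,15,15)),((0,0,170),(180,60,255),(473,310,12,22))):
        m=cv2.inRange(hs[y0:y0+h,x0:x0+w],lo,hi);M=cv2.moments(m,True);out.append((round(M['m10']/max(M['m00'],1)+x0,2),round(M['m01']/max(M['m00'],1)+y0,2),M['m00']))
    return out
E
python3 -c "
from h import *
for i in(0,1,2,3): print(i,feats(f'pics/scene{i}.png'))
a=cv2.imread('pics/scene2.png')[300:360,440:500].astype(float);b=cv2.imread('pics/scene3.png')[300:360,440:500].astype(float);c=cv2.imread('pics/scene0.png')[300:360,440:500].astype(float)
f=lambda u,v:cv2.phaseCorrelate(u.mean(2)[10:,20:48].copy(),v.mean(2)[10:,20:48].copy())
print(f(a,b),f(c,a),f(c,b))
st()"
```

```text
0 [(474.33, 332.89, 9.0), (465.4, 352.8, 5.0), (473.0, 310.0, 0.0)]
1 [(474.11, 333.11, 9.0), (465.5, 353.0, 6.0), (473.0, 310.0, 0.0)]
2 [(474.25, 333.0, 8.0), (465.4, 352.8, 5.0), (477.5, 322.5, 4.0)]
3 [(474.38, 332.62, 8.0), (465.4, 352.8, 5.0), (477.83, 322.17, 6.0)]
((0.20651160596116291, -0.1806264060168985), 1.0181786464981335) ((-0.14099938367635012, 0.03823412494281442), 0.9209729900124406) ((0.07837868057264785, -0.23496227055113295), 1.0613054942240319)
t 4.57 p [568.2 297.1 136.3] x [-0.166  0.986 -0.   ] y [ 0.566  0.095 -0.819] F [ 0.52 -0.36 -0.87] op 0.296 q [ 0.61  0.35  2.1  -1.12  0.27 -0.1 ]
```

```bash
python3 -c "
from h import *
T=pose();np.save('home.npy',T);print(T)"; python3 -m crank '[[0,0,0,0,0,-0.3,-1],[0,0,0,0,0,-0.5,-1],[0,0,0,0,0,-0.8,-1],[0,0,0,0,0,-0.8,-1],[0,0,0,0,0,-0.8,-1],[0,0,0,0,0,-0.8,-1],[0,0,0,0,0,-0.8,-1],[0,0,0,0,0,-0.8,-1],[0,0,0,0,0,-0.5,-1],[0,0,0,0,0,0,-1]]'; python3 -c "
from h import *
st()
H=np.load('home.npy');D=np.linalg.inv(H)@pose();print(D[:3,3],np.degrees(Ro.from_matrix(D[:3,:3]).as_rotvec()))
for n in('scene','top'): cv2.imwrite(f'pics/{n}4.png',cams.grab_frame(n))
crop('pics/scene4.png',400,235,130,150,4,'pics/g1.png')"
```

```text
[[-1.66437324e-01  5.65806250e-01 -8.07565418e-01  5.68165103e+02]
 [ 9.86052036e-01  9.54935940e-02 -1.36317117e-01  2.97115354e+02]
 [-1.17527204e-05 -8.18989781e-01 -5.73808103e-01  1.36340019e+02]
 [ 0.00000000e+00  0.00000000e+00  0.00000000e+00  1.00000000e+00]]
clock: 5.4
eef_pos: [619.5, 305.4, 172.1]
tcp_rot: [-2.178, 0.001, 1.739]
contact_force: [1.1, -0.6, -1.3]
opening: 0.301
t 5.4 p [619.5 305.4 172.1] x [-0.167  0.986 -0.001] y [ 0.563  0.094 -0.821] F [ 1.14 -0.56 -1.31] op 0.301 q [ 0.56  0.35  1.98 -0.76  0.33 -0.51]
[ -0.40401207   0.56782643 -63.10200095] [ 0.21671414 -0.08043056  0.04147473]
```

View pics/g1.png

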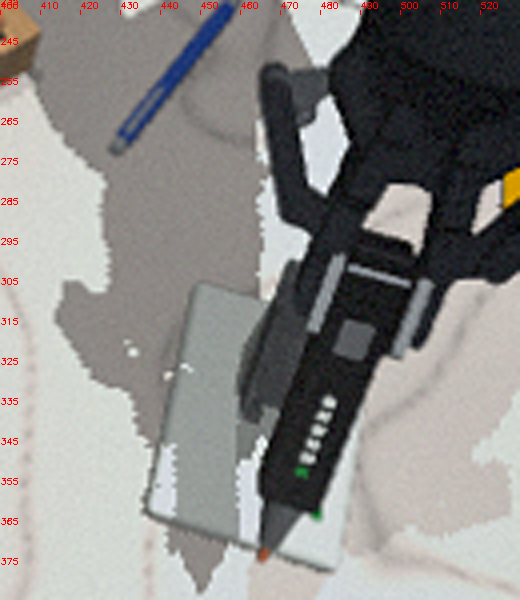

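```bash
cat >> h.py <<'E'
def stone(S,tilt,az,h,d=122,yaw=None):
    t,a=np.radians(tilt),np.radians(az);n=np.array([np.sin(t)*np.cos(a),np.sin(t)*np.sin(a),np.cos(t)])
    hy=np.array([np.sin(a),-np.cos(a),0]); return mk(hy,-n,np.array(S)+n*(h+d)),n
S0=[609.3,-251.4,99.3]
E
python3 -c "
from h import *
W=np.load('home.npy').copy();W[:3,3]=(545,270,300);plan(W,8)
A,n=stone(S0,29,130,60);print(A);plan(A,20,T=W)
E=expm(np.real(logm(np.linalg.inv(W)@A))/2);print((W@E)[:3,3])"
```

```text
total rot [-0.28  0.09 -0.07] shift mm [ -22.4 -150.4   -9. ] N 8 row [-0.04  0.01 -0.01] [-0.279 -1.88  -0.116]
[[ 7.66044443e-01  3.11629617e-01 -5.62194711e-01  5.52583410e+02]
 [ 6.42787610e-01 -3.71385716e-01  6.69997566e-01 -1.83807800e+02]
 [ 0.00000000e+00 -8.74619707e-01 -4.84809620e-01  2.58480787e+02]
 [ 0.00000000e+00  0.00000000e+00  0.00000000e+00  1.00000000e+00]]
total rot [ 5.46 50.54 31.59] shift mm [-448.7   -5.    79.6] N 20 row [0.27 2.53 1.58] [-2.24   0.584 -0.578]
[609.64889685  43.90223546 281.54473654]
```

```bash
python3 -m crank '[[0,0,0,-0.28,-1.9,-0.1,-1],[0,0,0,-0.28,-1.9,-0.1,-1],[0,0,0,-0.28,-1.9,-0.1,-1],[0,0,0,-0.28,-1.9,-0.1,-1],[0,0,0,-0.28,-1.9,-0.1,-1],[0,0,0,-0.28,-1.9,-0.1,-1],[0,0,0,-0.28,-1.9,-0.1,-1],[0,0,0,-0.28,-1.9,-0.1,-1],[0.2,1.2,0.8,-1.1,0.3,-0.3,-1],[0.3,2.2,1.4,-2,0.5,-0.5,-1]]'; python3 -c "
from h import *
st()
A,n=stone(S0,29,130,60);plan(A,18)"
```

```text
clock: 6.33
eef_pos: [549.5, 237.4, 297.4]
tcp_rot: [-2.157, 0.005, 1.669]
contact_force: [0.1, 0.2, -2.0]
opening: 0.296
t 6.33 p [549.5 237.4 297.4] x [-0.098  0.995 -0.005] y [ 0.551  0.05  -0.833] F [ 0.07  0.19 -1.96] op 0.296 q [ 0.54  0.04  2.03 -0.45  0.58 -0.81]
total rot [ 4.35 47.7  28.66] shift mm [-419.2   13.1   54.6] N 18 row [0.24 2.65 1.59] [-2.274  0.633 -0.638]
```

```bash
python3 -m crank '[[0.3,2.6,1.6,-2.3,0.6,-0.65,-1],[0.3,2.6,1.6,-2.3,0.6,-0.65,-1],[0.3,2.6,1.6,-2.3,0.6,-0.65,-1],[0.3,2.6,1.6,-2.3,0.6,-0.65,-1],[0.3,2.6,1.6,-2.3,0.6,-0.65,-1],[0.3,2.6,1.6,-2.3,0.6,-0.65,-1],[0.3,2.6,1.6,-2.3,0.6,-0.65,-1],[0.3,2.6,1.6,-2.3,0.6,-0.65,-1],[0.3,2.6,1.6,-2.3,0.6,-0.65,-1],[0.3,2.6,1.6,-2.3,0.6,-0.65,-1]]'; python3 -c "
from h import *
st()
A,n=stone(S0,29,130,60);plan(A,9)"
```

```text
clock: 7.17
eef_pos: [600.2, -15.8, 270.5]
tcp_rot: [-2.096, 0.009, 1.102]
contact_force: [-0.6, -0.3, -0.7]
opening: 0.297
t 7.17 p [600.2 -15.8 270.5] x [ 0.452  0.892 -0.009] y [ 0.444 -0.233 -0.865] F [-0.59 -0.29 -0.7 ] op 0.297 q [ 0.13  0.11  2.   -0.49  0.66 -0.64]
total rot [ 1.17 20.37 10.97] shift mm [-171.2   28.5  -22.2] N 9 row [0.13 2.26 1.22] [-1.818  0.474 -0.548]
```

```bash
python3 -m crank '[[0.1,2.3,1.2,-1.8,0.47,-0.55,-1],[0.1,2.3,1.2,-1.8,0.47,-0.55,-1],[0.1,2.3,1.2,-1.8,0.47,-0.55,-1],[0.1,2.3,1.2,-1.8,0.47,-0.55,-1],[0.1,2.3,1.2,-1.8,0.47,-0.55,-1],[0.1,2.3,1.2,-1.8,0.47,-0.55,-1],[0.1,2.3,1.2,-1.8,0.47,-0.55,-1],[0.1,2.2,1.2,-1.7,0.4,-0.5,-1],[0,1,0.6,-0.8,0.2,-0.2,-1],[0,0,0,0,0,0,-1]]'; python3 -c "
from h import *
st()
A,n=stone(S0,29,130,60);plan(A,1)
for n in('scene','top'): cv2.imwrite(f'pics/{n}5.png',cams.grab_frame(n))
crop('pics/scene5.png',160,120,120,150,5,'pics/h1.png')
crop('pics/top5.png',360,160,120,110,6,'pics/h2.png')"
```

```text
clock: 8.0
eef_pos: [548.5, -187.3, 246.0]
tcp_rot: [-2.073, 0.01, 0.683]
contact_force: [-0.4, 0.1, -1.0]
opening: 0.295
t 8.0 p [ 548.5 -187.3  246. ] x [ 0.776  0.631 -0.01 ] y [ 0.297 -0.379 -0.876] F [-0.36  0.09 -0.97] op 0.295 q [-0.14  0.13  2.02 -0.55  0.69 -0.45]
total rot [-0.23 -0.48 -0.92] shift mm [  5.3 -11.   -5.9] N 1 row [-0.23 -0.48 -0.92] [ 0.527 -1.102 -0.588]
```

View pics/h1.png

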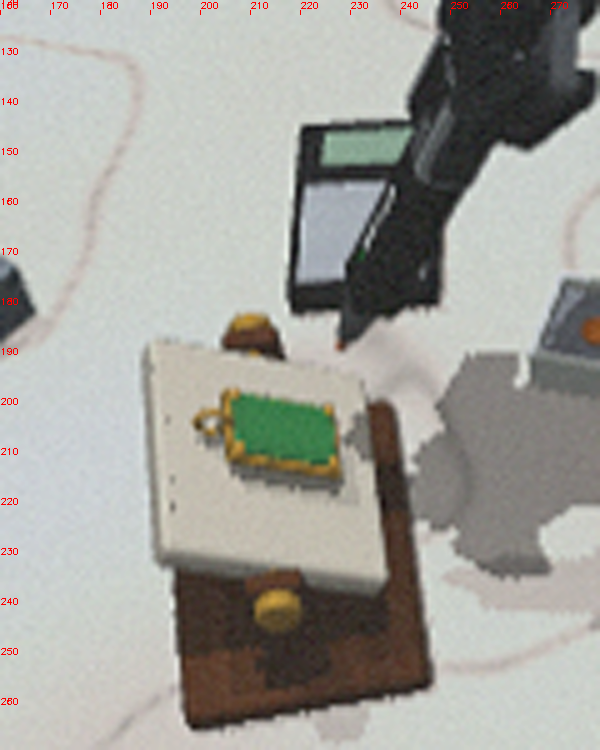

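View pics/h2.png

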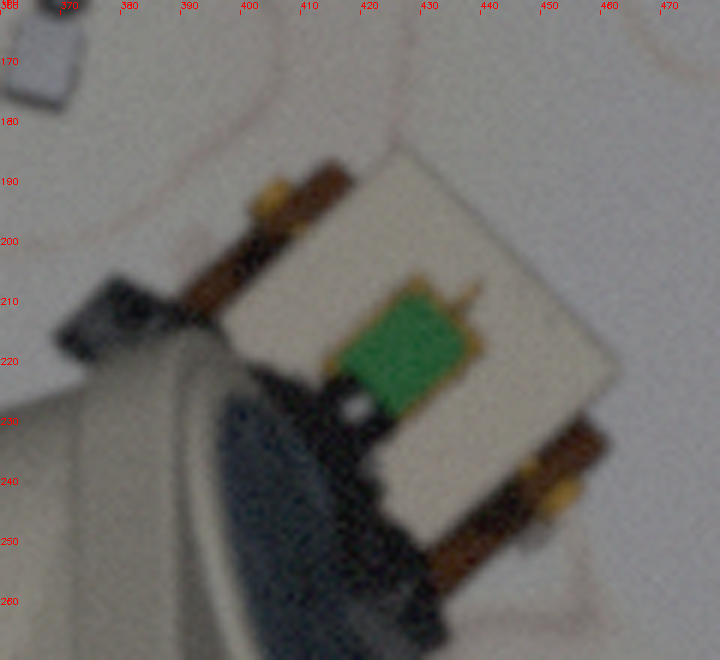

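```bash
python3 -c "
from h import *
from scipy.optimize import least_squares
P4=np.load('home.npy').copy();D=np.eye(4);D[:3,3]=(-.404,.568,-63.1);P4=P4@D;P5=pose()
for nm,src,b in(('4','pics/scene4.png',(455,362,20,20)),('5','pics/scene5.png',(220,180,16,14))):
    im=cv2.imread(src);hs=cv2.cvtColor(im,cv2.COLOR_BGR2HSV);x0,y0,w,h=b;m=cv2.inRange(hs[y0:y0+h,x0:x0+w],(3,90,40),(18,255,255));ys,xs=np.nonzero(m);print(nm,list(zip((xs+x0).tolist(),(ys+y0).tolist())))
for P in(P4,P5): print([proj('scene',(P@[0,d,0,1])[:3])[0].round(2).tolist() for d in(114,118,122,126)], proj('scene',(P@[0,122,5,1])[:3])[0],proj('scene',(P@[5,122,0,1])[:3])[0])
crop('pics/scene5.png',215,170,30,30,20,'pics/h3.png');crop('pics/scene4.png',450,350,30,30,20,'pics/h4.png')
"
```

```text
4 [(465, 372), (466, 372), (465, 373), (466, 373), (465, 374), (466, 374)]
5 [(227, 189), (228, 189)]
[[467.58, 370.35], [466.85, 372.23], [466.12, 374.1], [465.4, 375.96]] [466.0876362  372.36753735] [469.05934372 375.02191992]
[[227.98, 185.83], [227.31, 187.11], [226.65, 188.38], [225.98, 189.64]] [229.05105901 188.82208627] [226.83731257 190.30259802]
```

View pics/h3.png

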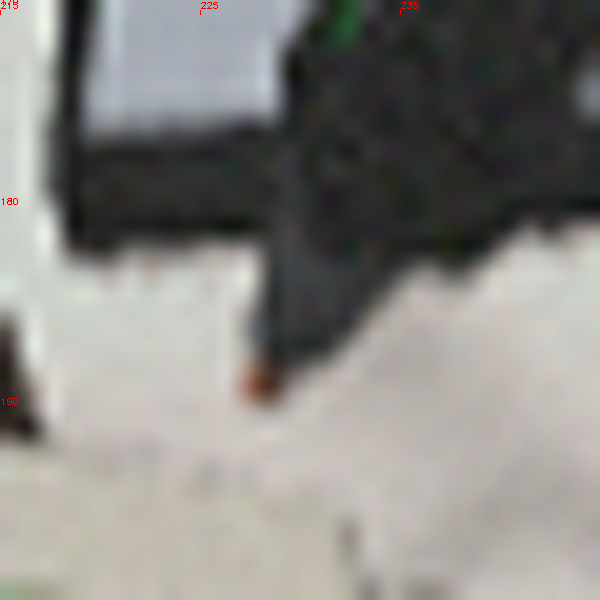

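View pics/h4.png

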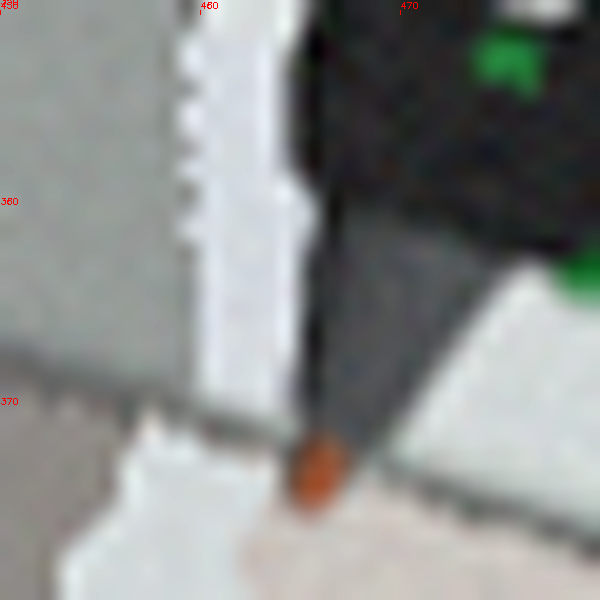

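```bash
cat >> h.py <<'E'
TIP=np.array([-.3,125.3,3.0])
def aim(h,S=S0,tilt=29,az=130,tip=None):
    A,n=stone(S,tilt,az,0,0);tip=TIP if tip is None else tip
    A[:3,3]=np.array(S)+n*h-A[:3,:3]@tip;return A
E
python3 -c "
from h import *
T=pose();print('tip now',T[:3,:3]@TIP+T[:3,3]);plan(aim(15),8)
print('pix of S0+h n',[proj('scene',np.array(S0)+stone(S0,29,130,0)[1]*h)[0].round(1).tolist() for h in(0,5,10,15)])"
```

```text
tip now [ 584.96005713 -231.60557059  135.27493779]
total rot [-0.21 -0.36 -0.79] shift mm [ 4.7 31.3 -9.1] N 8 row [-0.03 -0.05 -0.1 ] [ 0.056  0.392 -0.114]
pix of S0+h n [[215.8, 205.4], [216.6, 203.9], [217.4, 202.4], [218.1, 200.9]]
```

```bash
python3 -m crank '[[0,-0.1,-0.2,0.1,0,-0.2,-1],[0,-0.1,-0.2,0.1,0,-0.2,-1],[-0.1,-0.1,-0.2,0.1,0.2,-0.2,-1],[-0.1,0,-0.2,0.1,0.5,-0.2,-1],[0,0,0,0,0.6,-0.1,-1],[0,0,0,0,0.6,0,-1],[0,0,0,0,0.6,0,-1],[0,0,0,0,0.4,0,-1],[0,0,0,0,0,0,-1],[0,0,0,0,0,0,-1]]'; python3 -c "
from h import *
st();plan(aim(15),1)
T=pose();np.save('p6.npy',T)
for n in('scene','top'): cv2.imwrite(f'pics/{n}6.png',cams.grab_frame(n))
crop('pics/scene6.png',195,175,50,45,14,'pics/i1.png')
crop('pics/top6.png',390,180,80,80,8,'pics/i2.png')"
```

```text
clock: 8.93
eef_pos: [570.7, -198.8, 222.7]
tcp_rot: [-2.077, -0.003, 0.705]
contact_force: [0.3, -0.5, -1.2]
opening: 0.297
t 8.93 p [ 570.7 -198.8  222.7] x [0.761 0.648 0.003] y [ 0.317 -0.368 -0.874] F [ 0.32 -0.52 -1.17] op 0.297 q [-0.17  0.19  2.01 -0.57  0.61 -0.45]
total rot [0.03 0.27 0.34] shift mm [-3.9 -0.8 -0.1] N 1 row [0.03 0.27 0.34] [-0.395 -0.081 -0.01 ]
```

View pics/i1.png

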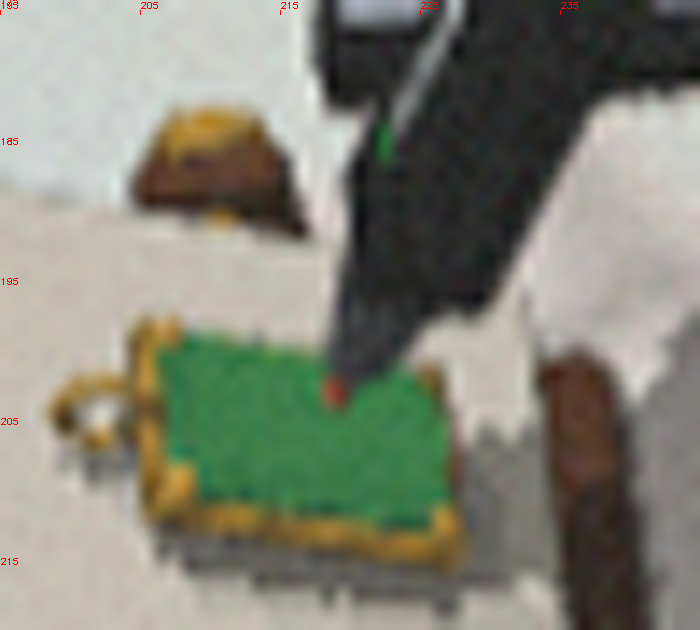

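View pics/i2.png

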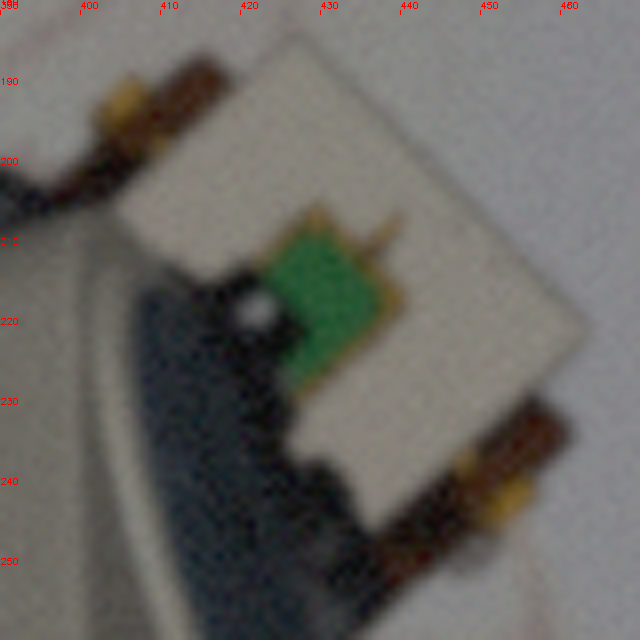

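```bash
cat >> h.py <<'E'
def fn():
    s=r.sense();T=pose();return round(float(-s['contact_force']@T[:3,1]),2)
E
python3 -m crank '[[0,0.1,0.15,-0.2,0,0,-1],[0,0.1,0.1,-0.2,0,0,-1],[0,0,0,0,0.1,0,-1],[0,0,0,0,0.1,0,-1],[0,0,0,0,0.1,0,-1],[0,0,0,0,0.1,0,-1],[0,0,0,0,0.1,0,-1],[0,0,0,0,0,0,-1],[0,0,0,0,0,0,-1],[0,0,0,0,0,0,-1]]'; python3 -c "
from h import *
st();plan(aim(10),1);print('fn',fn())
T=pose();print('tip',T[:3,:3]@TIP+T[:3,3], proj('scene',T[:3,:3]@TIP+T[:3,3]))
cv2.imwrite('pics/scene7.png',cams.grab_frame('scene'));print(fn())
crop('pics/scene7.png',195,175,50,45,14,'pics/j1.png')"
```

```text
clock: 9.87
eef_pos: [569.4, -203.5, 219.5]
tcp_rot: [-2.079, -0.002, 0.7]
contact_force: [-0.6, 0.4, -1.0]
opening: 0.296
t 9.87 p [ 569.4 -203.5  219.5] x [0.765 0.644 0.002] y [ 0.315 -0.371 -0.873] F [-0.55  0.39 -1.03] op 0.296 q [-0.17  0.2   2.02 -0.58  0.61 -0.45]
total rot [0.14 0.02 0.15] shift mm [0.1 0.1 0.7] N 1 row [0.14 0.02 0.15] [0.01  0.006 0.074]
fn -0.58
tip [ 606.92760222 -248.21448335  108.60285667] [[216.87398288 202.38044624]]
-1.02
```

View pics/j1.png

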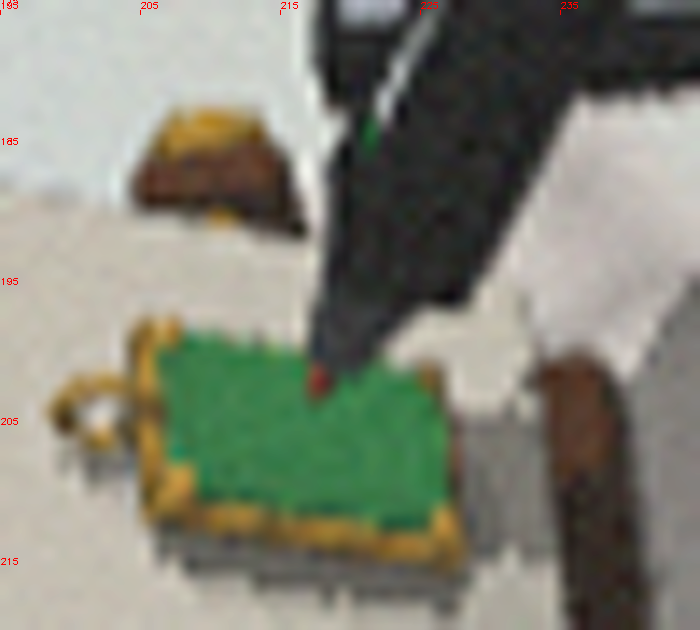

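```bash
python3 -m crank '[[0,0,0,0,0.1,0.05,-1],[0,0,0,0,0.1,0,-1],[0,0,0,0,0.1,0,-1],[0,0,0,0,0.1,0,-1],[0,0,0,0,0.05,0,-1],[0,0,0,0,0,0,-1],[0,0,0,0,0,0,-1],[0,0,0,0,0,0,-1],[0,0,0,0,0,0,-1],[0,0,0,0,0,0,-1]]'; python3 -c "
from h import *
st();plan(aim(5),1);print('fn',fn())
T=pose();print('tip',T[:3,:3]@TIP+T[:3,3], proj('scene',T[:3,:3]@TIP+T[:3,3]))
cv2.imwrite('pics/scene8.png',cams.grab_frame('scene'));print(fn())
crop('pics/scene8.png',195,175,50,45,14,'pics/k1.png')"
```

```text
clock: 10.75
eef_pos: [570.6, -204.9, 214.8]
tcp_rot: [-2.079, -0.002, 0.7]
contact_force: [-0.9, 0.0, -1.1]
opening: 0.297
t 10.75 p [ 570.6 -204.9  214.8] x [0.765 0.644 0.002] y [ 0.315 -0.371 -0.873] F [-0.87  0.01 -1.15] op 0.297 q [-0.18  0.2   2.02 -0.58  0.6  -0.44]
total rot [0.13 0.02 0.15] shift mm [0.  0.1 0.2] N 1 row [0.13 0.02 0.15] [0.005 0.005 0.016]
fn -0.73
tip [ 608.19608776 -249.64449602  103.93234236] [[216.37791555 203.96864254]]
-1.11
```

View pics/k1.png

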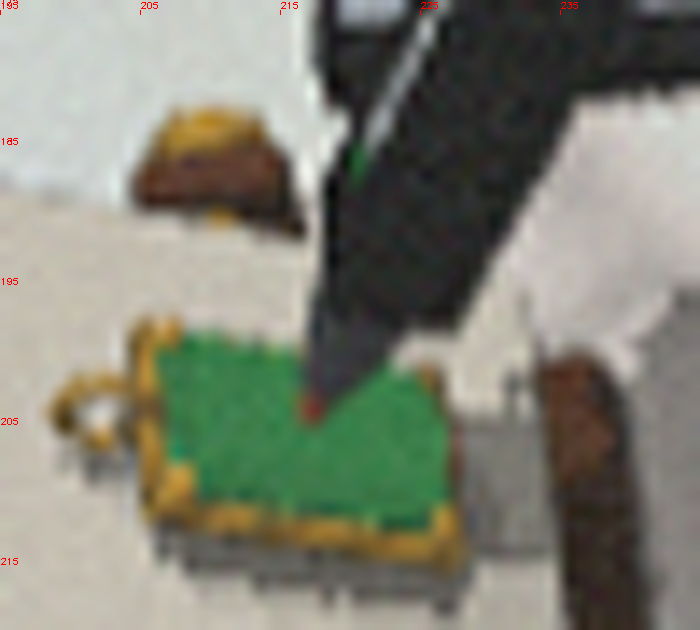

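```bash
python3 -m crank '[[0,0,0,0,0.1,0,-1],[0,0,0,0,0.1,0,-1],[0,0,0,0,0,0,-1],[0,0,0,0,0,0,-1],[0,0,0,0,0,0,-1],[0,0,0,0,0,0,-1],[0,0,0,0,0,0,-1],[0,0,0,0,0,0,-1],[0,0,0,0,0,0,-1],[0,0,0,0,0,0,-1]]'; python3 -c "
from h import *
print('fn',fn());plan(aim(3),1)"
python3 -m crank '[[0,0,0,0,0.1,0,-1],[0,0,0,0,0.1,0,-1],[0,0,0,0,0,0,-1],[0,0,0,0,0,0,-1],[0,0,0,0,0,0,-1],[0,0,0,0,0,0,-1],[0,0,0,0,0,0,-1],[0,0,0,0,0,0,-1],[0,0,0,0,0,0,-1],[0,0,0,0,0,0,-1]]'; python3 -c "
from h import *
st();plan(aim(1),1);a=[fn()]
cv2.imwrite('pics/scene9.png',cams.grab_frame('scene'));a+=[fn()];cams.grab_frame('top');print(a,fn())
crop('pics/scene9.png',195,175,50,45,14,'pics/l1.png')"
```

```text
clock: 11.63
eef_pos: [571.3, -205.6, 213.5]
tcp_rot: [-2.08, -0.002, 0.7]
contact_force: [-0.7, 1.5, 1.1]
opening: 0.295
fn 1.71
total rot [0.16 0.01 0.16] shift mm [-0.   0.4  0.3] N 1 row [0.16 0.01 0.16] [-0.003  0.04   0.03 ]
clock: 12.47
eef_pos: [572.0, -206.4, 211.9]
tcp_rot: [-2.08, -0.003, 0.7]
contact_force: [-1.7, 1.6, 1.4]
opening: 0.298
t 12.47 p [ 572.  -206.4  211.9] x [0.765 0.644 0.003] y [ 0.315 -0.371 -0.873] F [-1.68  1.64  1.44] op 0.298 q [-0.18  0.21  2.02 -0.59  0.59 -0.44]
total rot [ 0.17 -0.    0.17] shift mm [-0.1  0.5  0.4] N 1 row [ 0.17 -0.    0.17] [-0.006  0.05   0.043]
[2.39, 3.0] 2.72
```

View pics/l1.png

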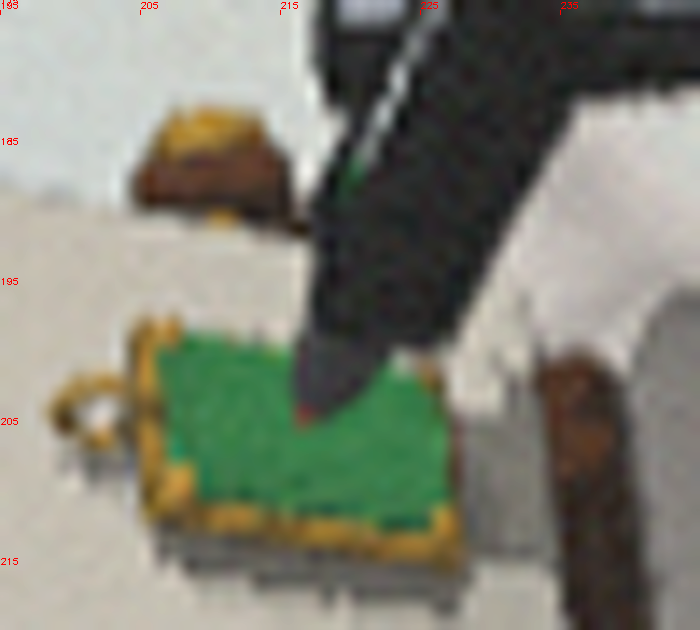

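Contact. The tip sits at about (216.1,204.1) in scene, and the expected flat-top centre is about (216.5,204.5). Net force is about 3.6 N after removing the tester's weight. I now sample the force while holding.

```bash
N='[0,0,0,0,0,0,-1]'; python3 -m crank '[[0,0,0,0,-0.03,0,-1],[0,0,0,0,0,0,-1],[0,0,0,0,0,0,-1],[0,0,0,0,0,0,-1],[0,0,0,0,0,0,-1],[0,0,0,0,0,0,-1],[0,0,0,0,0,0,-1],[0,0,0,0,0,0,-1],[0,0,0,0,0,0,-1],[0,0,0,0,0,0,-1]]'; python3 -c "
from h import *
st();plan(aim(1),1);a=[fn()]
for i in range(8): cams.grab_frame('scene');a.append(fn())
print(a,np.mean(a))"
```

```text
clock: 13.4
eef_pos: [571.9, -206.3, 212.1]
tcp_rot: [-2.08, -0.003, 0.7]
contact_force: [-1.6, 1.3, 0.7]
opening: 0.3
t 13.4 p [ 571.9 -206.3  212.1] x [0.765 0.644 0.003] y [ 0.315 -0.371 -0.873] F [-1.59  1.29  0.69] op 0.3 q [-0.18  0.21  2.02 -0.59  0.59 -0.44]
total rot [0.17 0.   0.16] shift mm [-0.   0.8  0.4] N 1 row [0.17 0.   0.16] [-0.004  0.077  0.041]
[1.58, 2.15, 2.76, 3.0, 2.95, 2.81, 1.94, 2.82, 2.68] 2.521111111111111
```

```bash
python3 -m crank '[[0,0,0,0,-0.04,0,-1],[0,0,0,0,0,0,-1],[0,0,0,0,0,0,-1],[0,0,0,0,0,0,-1],[0,0,0,0,0,0,-1],[0,0,0,0,0,0,-1],[0,0,0,0,0,0,-1],[0,0,0,0,0,0,-1],[0,0,0,0,0,0,-1],[0,0,0,0,0,0,-1]]'; python3 -m crank '[[0,0,0,0,0,0,-1],[0,0,0,0,0,0,-1],[0,0,0,0,0,0,-1],[0,0,0,0,0,0,-1],[0,0,0,0,0,0,-1],[0,0,0,0,0,0,-1],[0,0,0,0,0,0,-1],[0,0,0,0,0,0,-1],[0,0,0,0,0,0,-1],[0,0,0,0,0,0,-1]]'; python3 -c "
from h import *
st();a=[fn()]
for i in range(30): im=cams.grab_frame('scene');a.append(fn())
cv2.imwrite('pics/scene10.png',im);cv2.imwrite('pics/top10.png',cams.grab_frame('top'))
print(a,np.mean(a));st()
crop('pics/scene10.png',165,170,90,100,6,'pics/m1.png')"
```

```text
clock: 14.63
eef_pos: [571.8, -206.1, 212.4]
tcp_rot: [-2.08, -0.003, 0.7]
contact_force: [-1.4, 1.4, 1.7]
opening: 0.296
clock: 15.47
eef_pos: [571.8, -206.1, 212.4]
tcp_rot: [-2.08, -0.003, 0.7]
contact_force: [-2.3, 1.6, 0.7]
opening: 0.297
t 15.47 p [ 571.8 -206.1  212.4] x [0.765 0.644 0.003] y [ 0.315 -0.371 -0.873] F [-2.28  1.59  0.65] op 0.297 q [-0.18  0.21  2.02 -0.59  0.59 -0.44]
[1.88, 2.81, 2.52, 2.06, 2.04, 2.22, 1.93, 2.26, 2.36, 2.73, 2.08, 3.32, 1.53, 2.1, 2.34, 2.46, 2.21, 2.16, 1.96, 2.47, 2.14, 2.14, 2.22, 2.17, 3.0, 2.54, 1.1, 1.39, 2.05, 1.99, 1.69] 2.189354838709677
t 17.02 p [ 571.8 -206.1  212.4] x [0.765 0.644 0.002] y [ 0.315 -0.371 -0.873] F [-1.91  1.25  1.11] op 0.297 q [-0.18  0.21  2.02 -0.59  0.59 -0.44]
```

View pics/m1.png

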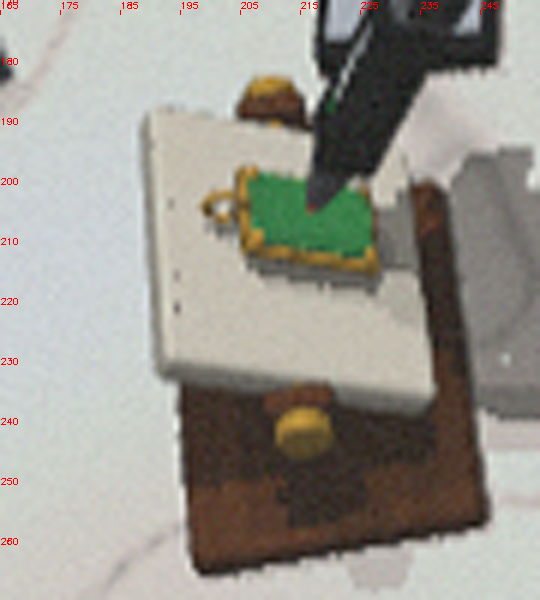

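Force is 3.1 N net, held steadily for more than 3 s. Before withdrawing I contrast-stretch the green to see the flat table's own outline and check the centring.

```bash
python3 -c "
from h import *
ims=[cv2.imread(f'pics/scene{i}.png').astype(float) for i in(0,1,2,3,4)]
im=np.mean(ims,0)[190:225,198:235];g=cv2.resize(im,None,fx=18,fy=18,interpolation=cv2.INTER_CUBIC)
out=np.clip((g-[50,100,30])/[60,70,60]*255,0,255).astype(np.uint8)
out=cv2.resize(out,(666,630))
def P(p): return (int((p[0]-198+.5)*18),int((p[1]-190+.5)*18))
n=stone(S0,29,130,0)[1];xs=np.array([.5622,-.67,.4848]);ys=np.array([.766,.643,0])
for h,c in((0,(255,0,0)),(4,(0,0,255))):
    q=[np.array(S0)+h*n+i*15*xs+j*10*ys for i,j in((1,1),(1,-1),(-1,-1),(-1,1))]
    cv2.polylines(out,[np.array([P(p) for p in proj('scene',q)])],True,c,1)
cv2.imwrite('pics/n1.png',out);fn()
t=np.mean([cv2.imread(f'pics/top{i}.png').astype(float) for i in(0,1,2,3,4)],0)[200:240,408:446];t=cv2.resize(t,None,fx=16,fy=16,interpolation=cv2.INTER_CUBIC)
o=np.clip((t-[30,60,20])/[40,50,40]*255,0,255).astype(np.uint8);cv2.imwrite('pics/n2.png',o[:600])
"
```

```text
(no output)
```

View pics/n1.png

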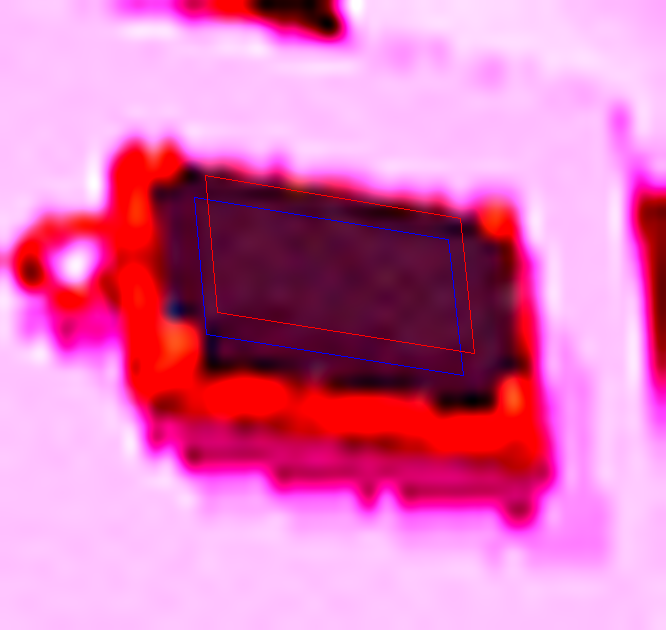

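View pics/n2.png

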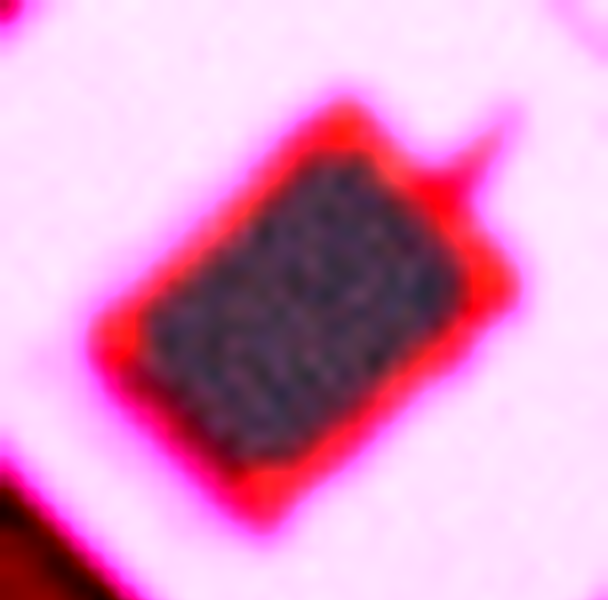

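Green spans about (207–227, 200–211). A table raised 2–4 mm over the rim centres at about (216.3,204.6), so the tip at (216.3,204.3) is within about 1 mm of it. The press was held, so I withdraw along the axis.

```bash
python3 -m crank '[[0,0,0,0,-0.1,0,-1],[0,0,0,0,-0.3,0,-1],[0,0,0,0,-0.8,0,-1],[0,0,0,0,-1,0,-1],[0,0,0,0,-1.2,0,-1],[0,0,0,0,-1.2,0,-1],[0,0,0,0,-1.2,0,-1],[0,0,0,0,-1.2,0,-1],[0,0,0,0,-1.2,0,-1],[0,0,0,0,-0.8,0,-1]]'; python3 -c "
from h import *
st()
W=np.load('home.npy').copy();W[:3,3]=(560,270,290);plan(W,22)"
```

```text
clock: 17.85
eef_pos: [539.9, -169.2, 298.6]
tcp_rot: [-2.078, -0.003, 0.7]
contact_force: [0.4, -0.5, -1.6]
opening: 0.299
t 17.85 p [ 539.9 -169.2  298.6] x [0.765 0.644 0.003] y [ 0.315 -0.37  -0.874] F [ 0.42 -0.49 -1.56] op 0.299 q [-0.11  0.04  2.   -0.49  0.79 -0.51]
total rot [ -5.3  -50.51 -31.43] shift mm [ 298.3 -148.7  286.8] N 22 row [-0.24 -2.3  -1.43] [ 1.977 -0.307  0.606]
```

```bash
python3 -m crank '[[-0.2,-2.3,-1.4,2,-0.3,0.6,-1],[-0.2,-2.3,-1.4,2,-0.3,0.6,-1],[-0.2,-2.3,-1.4,2,-0.3,0.6,-1],[-0.2,-2.3,-1.4,2,-0.3,0.6,-1],[-0.2,-2.3,-1.4,2,-0.3,0.6,-1],[-0.2,-2.3,-1.4,2,-0.3,0.6,-1],[-0.2,-2.3,-1.4,2,-0.3,0.6,-1],[-0.2,-2.3,-1.4,2,-0.3,0.6,-1],[-0.2,-2.3,-1.4,2,-0.3,0.6,-1],[-0.2,-2.3,-1.4,2,-0.3,0.6,-1]]'; python3 -c "
from h import *
st()
W=np.load('home.npy').copy();W[:3,3]=(560,270,290);plan(W,11)"
```

```text
clock: 18.68
eef_pos: [607.8, 38.0, 308.9]
tcp_rot: [-2.13, -0.017, 1.189]
contact_force: [0.9, 0.2, -1.0]
opening: 0.298
t 18.68 p [607.8  38.  308.9] x [0.372 0.928 0.017] y [ 0.498 -0.184 -0.848] F [ 0.9   0.2  -1.01] op 0.298 q [ 0.22  0.06  1.97 -0.47  0.68 -0.66]
total rot [ -2.63 -26.73 -16.58] shift mm [197.2 -50.5 122.6] N 11 row [-0.24 -2.43 -1.51] [ 2.057 -0.232  0.706]
```

```bash
python3 -m crank '[[-0.2,-2.4,-1.5,2,-0.23,0.7,-1],[-0.2,-2.4,-1.5,2,-0.23,0.7,-1],[-0.2,-2.4,-1.5,2,-0.23,0.7,-1],[-0.2,-2.4,-1.5,2,-0.23,0.7,-1],[-0.2,-2.4,-1.5,2,-0.23,0.7,-1],[-0.2,-2.4,-1.5,2,-0.23,0.7,-1],[-0.2,-2.4,-1.5,2,-0.23,0.7,-1],[-0.2,-2.4,-1.5,2,-0.23,0.7,-1],[-0.2,-2.4,-1.5,2,-0.23,0.7,-1],[-0.2,-2.4,-1.5,2,-0.23,0.7,-1]]'; python3 -c "
from h import *
st()
H=np.load('home.npy');D=np.eye(4);D[2,3]=-63;L=H@D;D[1,3]=-20;plan(H@D,10);plan(L,1)"
```

```text
clock: 19.52
eef_pos: [562.9, 257.0, 300.6]
tcp_rot: [-2.18, -0.006, 1.711]
contact_force: [0.2, 0.2, -0.7]
opening: 0.299
t 19.52 p [562.9 257.  300.6] x [-0.14   0.99   0.006] y [ 0.566  0.085 -0.82 ] F [ 0.2   0.2  -0.67] op 0.299 q [ 0.54  0.06  2.01 -0.44  0.54 -0.85]
total rot [-0.12 -1.47 -0.58] shift mm [ 39.4 121.   22.3] N 10 row [-0.01 -0.15 -0.06] [0.391 1.211 0.22 ]
total rot [-0.12 -1.47 -0.58] shift mm [ 39.6 141.   22.3] N 1 row [-0.12 -1.47 -0.58] [ 3.957 14.097  2.225]
```

```bash
python3 -m crank '[[0,-0.4,-0.2,0.8,0.6,0.5,-1],[0,-0.4,-0.2,0.8,0.8,0.5,-1],[0,-0.4,-0.1,0.8,1.2,0.5,-1],[0,-0.3,-0.1,0.8,1.4,0.5,-1],[0,0,0,0.6,1.6,0.2,-1],[0,0,0,0.2,1.6,0,-1],[0,0,0,0,1.6,0,-1],[0,0,0,0,1.6,0,-1],[0,0,0,0,1.2,0,-1],[0,0,0,0,0.4,0,-1]]'; python3 -c "
from h import *
st()
H=np.load('home.npy');D=np.eye(4);D[2,3]=-63;plan(H@D,1)"
```

```text
clock: 20.35
eef_pos: [604.1, 314.5, 195.6]
tcp_rot: [-2.189, -0.003, 1.751]
contact_force: [-1.0, -0.7, -1.7]
opening: 0.298
t 20.35 p [604.1 314.5 195.6] x [-0.179  0.984  0.003] y [ 0.57   0.106 -0.815] F [-0.99 -0.71 -1.66] op 0.298 q [ 0.59  0.3   1.99 -0.72  0.35 -0.54]
total rot [0.43 0.53 0.56] shift mm [-11.4  26.4   2.7] N 1 row [0.43 0.53 0.56] [-1.143  2.642  0.27 ]
```

```bash
python3 -m crank '[[0.2,0.2,0.2,-0.4,0.5,0.1,-1],[0.2,0.2,0.2,-0.4,0.5,0.1,-1],[0,0.1,0.1,-0.3,0.5,0,-1],[0,0,0,0,0.5,0,-1],[0,0,0,0,0.4,0,-1],[0,0,0,0,0,0,-1],[0,0,0,0,0,0,-1],[0,0,0,0,0,0,-1],[0,0,0,0,0,0,-1],[0,0,0,0,0,0,-1]]'; python3 -c "
from h import *
st()
H=np.load('home.npy');D=np.eye(4);D[2,3]=-63;D[1,3]=-1.5;plan(H@D,1);plan(H,1)"
```

```text
clock: 21.18
eef_pos: [619.3, 304.9, 176.3]
tcp_rot: [-2.185, -0.001, 1.737]
contact_force: [0.3, 0.0, -1.3]
opening: 0.297
t 21.18 p [619.3 304.9 176.3] x [-0.166  0.986  0.001] y [ 0.568  0.096 -0.817] F [ 0.3   0.04 -1.28] op 0.297 q [ 0.56  0.34  1.98 -0.77  0.32 -0.5 ]
total rot [ 0.15 -0.06  0.  ] shift mm [0.9 1.5 2.3] N 1 row [ 0.15 -0.06  0.  ] [0.089 0.148 0.23 ]
total rot [ 0.15 -0.06  0.  ] shift mm [ 0.8  2.8 65.3] N 1 row [ 0.15 -0.06  0.  ] [0.082 0.281 6.53 ]
```

```bash
python3 -m crank '[[0.1,0,0,0.08,0.1,0.6,-1],[0,0,0,0,0,0.6,-1],[0,0,0,0,0,0.6,-1],[0,0,0,0,0,0.6,-1],[0,0,0,0,0,0.6,-1],[0,0,0,0,0,0.6,-1],[0,0,0,0,0,0.4,-1],[0,0,0,0,0,0.3,-1],[0,0,0,0,0,0,-1],[0,0,0,0,0,0,-1]]'; python3 -c "
from h import *
st()
H=np.load('home.npy');plan(H,1)"
```

```text
clock: 22.02
eef_pos: [584.1, 301.5, 152.5]
tcp_rot: [-2.187, -0.003, 1.739]
contact_force: [0.3, 0.3, -2.3]
opening: 0.299
t 22.02 p [584.1 301.5 152.5] x [-0.167  0.986  0.003] y [ 0.57   0.099 -0.816] F [ 0.34  0.34 -2.27] op 0.299 q [ 0.59  0.34  2.07 -0.99  0.29 -0.24]
total rot [ 0.3  -0.06  0.19] shift mm [-1.7  3.7 22.8] N 1 row [ 0.3  -0.06  0.19] [-0.174  0.37   2.278]
```

```bash
python3 -m crank '[[0.1,0,0.1,-0.1,0.15,0,-1],[0.1,0,0.1,-0.07,0.1,0,-1],[0,0,0,0,0,0.3,-1],[0,0,0,0,0,0.3,-1],[0,0,0,0,0,0.3,-1],[0,0,0,0,0,0,-1],[0,0,0,0,0,0,-1],[0,0,0,0,0,0,-1],[0,0,0,0,0,0,-1],[0,0,0,0,0,0,-1]]'; python3 -c "
from h import *
st()
H=np.load('home.npy');plan(H,1)
cv2.imwrite('pics/scene11.png',cams.grab_frame('scene'));crop('pics/scene11.png',425,250,90,130,4,'pics/o1.png')"
```

```text
clock: 22.85
eef_pos: [579.0, 299.1, 145.4]
tcp_rot: [-2.185, -0.001, 1.737]
contact_force: [-0.2, 0.6, -1.8]
opening: 0.297
t 22.85 p [579.  299.1 145.4] x [-0.165  0.986  0.001] y [ 0.568  0.096 -0.817] F [-0.17  0.64 -1.81] op 0.297 q [ 0.6   0.35  2.08 -1.04  0.28 -0.19]
total rot [ 0.16 -0.09  0.  ] shift mm [-0.1  1.1 14.2] N 1 row [ 0.16 -0.09  0.  ] [-0.013  0.109  1.419]
```

View pics/o1.png

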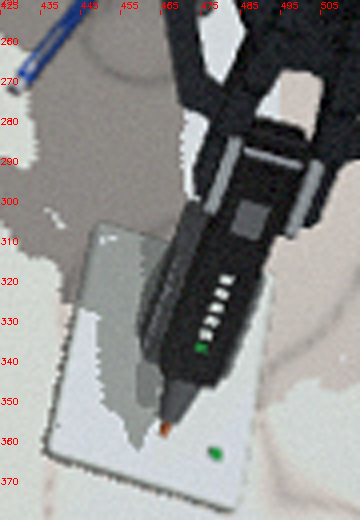

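The tester sits over the trough, 14 mm out and in line. I lower it in slowly and watch the force.

```bash
python3 -m crank '[[0.1,0,0,0,0,0.2,-1],[0,0,0,0,0,0.2,-1],[0,0,0,0,0,0.2,-1],[0,0,0,0,0,0.2,-1],[0,0,0,0,0,0.1,-1],[0,0,0,0,0,0.1,-1],[0,0,0,0,0,0,-1],[0,0,0,0,0,0,-1],[0,0,0,0,0,0,-1],[0,0,0,0,0,0,-1]]'; python3 -c "
from h import *
st()
H=np.load('home.npy');plan(H,1)"
```

```text
clock: 23.73
eef_pos: [570.0, 297.7, 139.1]
tcp_rot: [-2.183, -0.001, 1.737]
contact_force: [-0.4, -0.1, -1.2]
opening: 0.3
t 23.73 p [570.  297.7 139.1] x [-0.165  0.986  0.001] y [ 0.567  0.096 -0.818] F [-0.44 -0.08 -1.22] op 0.3 q [ 0.6   0.35  2.1  -1.1   0.28 -0.12]
total rot [ 0.05 -0.09  0.01] shift mm [-0.2  1.2  3.1] N 1 row [ 0.05 -0.09  0.01] [-0.024  0.116  0.314]
```

```bash
python3 -m crank '[[0,0,0,0,0,0.1,-1],[0,-0.1,0,0,0,0.1,-1],[0,0,0,0,0,0.1,-1],[0,0,0,0,0.05,0.05,-1],[0,0,0,0,0.05,0,-1],[0,0,0,0,0.05,0,-1],[0,0,0,0,0,0,-1],[0,0,0,0,0,0,-1],[0,0,0,0,0,0,-1],[0,0,0,0,0,0,-1]]'; python3 -c "
from h import *
st()
H=np.load('home.npy');plan(H,1);T=pose();F=r.sense()['contact_force'];print('F tool',T[:3,:3].T@F)
cv2.imwrite('pics/scene12.png',cams.grab_frame('scene'));cv2.imwrite('pics/top12.png',cams.grab_frame('top'));print(T[:3,:3].T@r.sense()['contact_force'])
for i in(0,3,12): print(feats(f'pics/scene{i}.png'))"
```

```text
clock: 24.57
eef_pos: [568.3, 297.5, 135.9]
tcp_rot: [-2.184, -0.0, 1.738]
contact_force: [-0.2, 0.0, -1.6]
opening: 0.293
t 24.57 p [568.3 297.5 135.9] x [-0.167  0.986  0.   ] y [ 0.567  0.096 -0.818] F [-0.2   0.04 -1.59] op 0.293 q [ 0.61  0.35  2.1  -1.13  0.27 -0.08]
total rot [0.1  0.01 0.03] shift mm [-0.4 -0.5 -0. ] N 1 row [0.1  0.01 0.03] [-0.04  -0.047 -0.003]
F tool [0.07650162 1.19343614 1.07054988]
[-0.04902442  0.80851088  1.13550587]
[(474.33, 332.89, 9.0), (465.4, 352.8, 5.0), (473.0, 310.0, 0.0)]
[(474.38, 332.62, 8.0), (465.4, 352.8, 5.0), (477.83, 322.17, 6.0)]
[(474.33, 332.89, 9.0), (465.6, 353.2, 5.0), (478.43, 321.43, 7.0)]
```

```bash
python3 -m crank '[[0,0,0,0,0,0.05,-1],[0,0,0,0,0.05,0,-1],[0,0,0,0,0,0,-1],[0,0,0,0,0,0,-1],[0,0,0,0,0,0,-1],[0,0,0,0,0,0,-1],[0,0,0,0,0,0,-1],[0,0,0,0,0,0,-1],[0,0,0,0,0,0,-1],[0,0,0,0,0,0,-1]]'; python3 -c "
from h import *
H=np.load('home.npy');plan(H,1);T=pose();a=[]
for i in range(8): cams.grab_frame('top');a.append(T[:3,:3].T@r.sense()['contact_force'])
print(np.mean(a,0).round(2),np.std(a,0).round(2))"
```

```text
clock: 25.5
eef_pos: [568.3, 297.6, 135.8]
tcp_rot: [-2.185, -0.0, 1.738]
contact_force: [-1.4, -0.1, -0.3]
opening: 0.299
total rot [0.15 0.   0.04] shift mm [-0.4 -0.6 -0.2] N 1 row [0.15 0.   0.04] [-0.043 -0.056 -0.015]
[-0.2  -0.51  0.43] [0.38 0.4  0.24]
```

Force changed from weight-bearing to slight lug contact, within 0.6 mm of the recorded home. I release.

```bash
python3 -m crank '[[0,0,0,0,0,0,-0.36],[0,0,0,0,0,0,-0.3],[0,0,0,0,0,0,-0.2],[0,0,0,0,0,0,-0.1],[0,0,0,0,0,0,0],[0,0,0,0,0,0,0.2],[0,0,0,0,0,0,0.4],[0,0,0,0,0,0,0.4],[0,0,0,0,0,0,0.4],[0,0,0,0,0,0,0.4]]' 20; python3 -c "
from h import *
st();H=np.load('home.npy');plan(H,1)
cv2.imwrite('pics/scene13.png',cams.grab_frame('scene'));print(feats('pics/scene0.png'),feats('pics/scene13.png'))
crop('pics/scene13.png',425,235,110,150,4,'pics/q1.png')"
```

```text
clock: 26.73
eef_pos: [568.8, 297.9, 136.1]
tcp_rot: [-2.185, -0.001, 1.739]
contact_force: [-0.2, 0.0, 0.0]
opening: 0.695
t 26.73 p [568.8 297.9 136.1] x [-0.167  0.986  0.001] y [ 0.568  0.097 -0.817] F [-0.21  0.01  0.03] op 0.695 q [ 0.61  0.35  2.1  -1.14  0.27 -0.08]
total rot [ 0.2  -0.    0.06] shift mm [-0.7 -0.6  0.5] N 1 row [ 0.2  -0.    0.06] [-0.068 -0.061  0.048]
[(474.33, 332.89, 9.0), (465.4, 352.8, 5.0), (473.0, 310.0, 0.0)] [(474.11, 333.11, 9.0), (465.6, 353.2, 5.0), (478.25, 322.0, 8.0)]
```

View pics/q1.png

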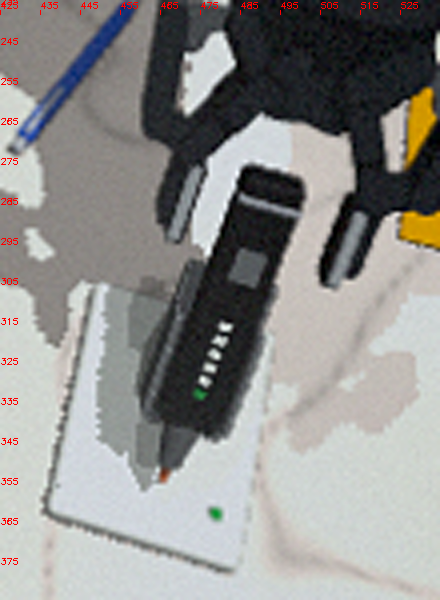

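The tester looks just as it did before the grasp, with LED and tip pixels within 0.4 px. I withdraw along the axis.

```bash
python3 -m crank '[[0,0,0,0,-0.4,0,0.4],[0,0,0,0,-0.8,0,0.4],[0,0,0,0,-1.2,0,0.4],[0,0,0,0,-1.5,0,0.4],[0,0,0,0,-1.5,0,0.4],[0,0,0,0,-1.5,0,0.4],[0,0,0,0,-1.5,0,0.4],[0,0,0,0,-1.5,0,0.4],[0,0,0,0,-1.5,0,0.4],[0,0,0,0,-1.5,0,0.4]]'; python3 -m crank '[[0,0,0,0,-1.5,0,0.4],[0,0,0,0,-1.5,0,0.4],[0,0,0,0,-1.2,0,0.4],[0,0,0,0,-0.5,0,0.4],[0,0,0,0,0,0,0.4],[0,0,0,0,0,0,0.4],[0,0,0,0,0,0,0.4],[0,0,0,0,0,0,0.4],[0,0,0,0,0,0,0.4],[0,0,0,0,0,0,0.4]]'; python3 -c "
from h import *
st()
for n in('scene','top'): cv2.imwrite(f'pics/{n}14.png',cams.grab_frame(n))
print(feats('pics/scene0.png'),feats('pics/scene14.png'))
for n,b in(('scene',(435,270,70,105)),('scene',(180,175,70,90)),('scene',(285,210,70,95)),('top',(140,210,65,60)),('top',(380,180,90,85)),('top',(280,195,80,90))):
    x,y,w,h=b;A=[cv2.imread(f'pics/{n}{i}.png',0)[y:y+h,x:x+w].astype(float) for i in(0,14)];print(n,b,np.round(cv2.phaseCorrelate(A[0],A[1])[0],2),'absdiff',np.abs(A[0]-A[1]).mean().round(2))
"
```

```text
clock: 27.62
eef_pos: [490.1, 283.8, 243.7]
tcp_rot: [-2.178, 0.0, 1.739]
contact_force: [0.4, 0.5, 0.6]
opening: 0.701
clock: 28.45
eef_pos: [460.3, 278.8, 285.5]
tcp_rot: [-2.178, -0.002, 1.741]
contact_force: [0.4, 0.2, 0.3]
opening: 0.702
t 28.45 p [460.3 278.8 285.5] x [-0.17   0.986  0.002] y [ 0.562  0.099 -0.821] F [0.45 0.17 0.26] op 0.702 q [ 0.73 -0.05  2.15 -0.58  0.58 -0.59]
[(474.33, 332.89, 9.0), (465.4, 352.8, 5.0), (473.0, 310.0, 0.0)] [(474.33, 332.89, 9.0), (465.6, 353.2, 5.0), (473.0, 310.0, 0.0)]
scene (435, 270, 70, 105) [ 0.05 -0.12] absdiff 5.05
scene (180, 175, 70, 90) [-0.01  0.02] absdiff 3.78
scene (285, 210, 70, 95) [ 0.01 -0.02] absdiff 3.74
top (140, 210, 65, 60) [-0.07  0.05] absdiff 4.76
top (380, 180, 90, 85) [-0.03  0.03] absdiff 4.8
top (280, 195, 80, 90) [-0.04 -0.03] absdiff 4.8
```

View pics/scene14.png

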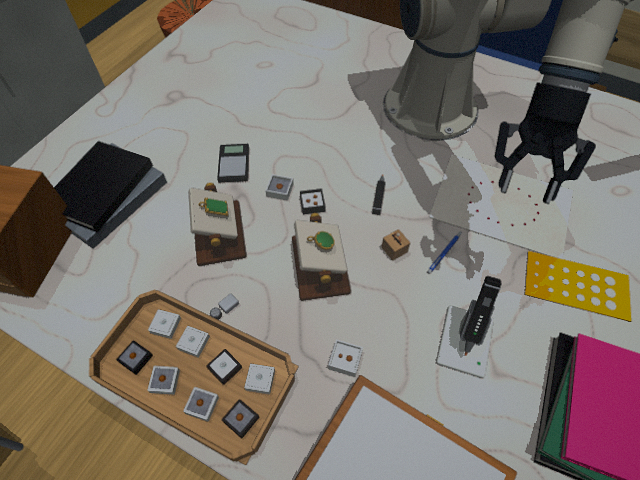

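The tester is back in its rest (scene (485,310)), both stands are unmoved (shift under 0.05 px), and the gripper is clear at about (545,150). I hand in.

```bash
python3 -c "
from h import *
print(order.sign_off());st()"
```

```text
the job is handed in; nothing more can be done
None
the job is handed in; nothing more can be done
```

The tester pressed the rectangular stone and is back in its rest, and I handed the job in at about 28.5 s of the 69 s allowed.

- **Press:** I set the probe square to the pad, whose tilt I measured at about 29°. The force was about 3.1 N net, corrected for the tester's weight. It never read above about 4 N, and I held it still for more than 3 s.
- **Return:** I laid the tester back until the lugs took its weight, released it and withdrew. Its LED and probe-tip pixels match the first picture to within 0.4 px.
- **Rest of the desk:** Both stands match the first picture to within 0.05 px. The other items look unmoved in the last picture, but I did not measure them. The gripper is clear.

- **Less certain:** The edge of the stone's flat top could not be made out in the pictures. The centring is therefore inferred from the stone and pad outlines, about 1 mm off by my best estimate and about 3 mm at worst. My estimates of where the tip sits along the tester's axis differed by about 2 mm. The contact height came out 22.4 mm off the face, just over the stated 22 mm. Single force readings scattered by about 0.5 N, so the 3.1 N is an average.

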